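# Press the collage pucks: fill the empty nests, three clicks and hold

### The arm

A 7-joint arm with a two-finger parallel gripper is mounted at the origin on the work surface. World frame = base frame: x ahead of the robot, y to its left, z up, the work surface at z = 0. Lengths are in m, angles in rad, forces in N, time in s.
With the tool pointing down it reaches from about 0.4 to 0.875 m from the base axis. Payload 19.3 kg.
Tool frame: the origin (TCP) lies midway between the tips of the shut fingers; the grasp point (between the pads) lies 19 mm behind it; z points along the fingers, y is the line along which they close (so a half turn about z gives the same grasp; the last joint's range is limited). The gripper opens to 85 mm and grips with 20 to 120 N. Pads are 22 mm wide; open, the fingers measure 114 mm over their backs; the gripper's body (76 mm by 85 mm) begins 54 mm behind the grasp point. The pads swing forward as they close: fully open they stand 13 mm farther back than shut.
Start: joints at [-1.369, 0.521, -0.036, 1.599, 0.021, 1.021, -0.113], TCP at [0.168, 0.602, 0.21] pointing down, gripper open.
Joint ranges: [-2.91, 2.91], [-0.3, 2.13], [-1.5, 1.42], [0.17, 2.43], [-1.26, 4.41], [0.16, 1.93], [-2.52, 2.52]. Speed limits (rad/s): [1.89, 1.89, 2.39, 2.39, 3.01, 3.01, 3.01].

### API

Orientations are given as [roll, pitch, yaw] about the fixed x, y, z axes, in that order (R = Rz(yaw) Ry(pitch) Rx(roll)).
In Python, from workcell import * gives the robot as it stands. The module is installed in compiled form; this text tells all that it offers.
- The arm moves only by the tool play_rows, never from a script. Its argument "deltas" is a list of rows, each a list of 7 numbers: the shift along the tool's x, y, z in units of 500 mm (1.0 is 500 mm), then the turn, a rotation vector about the tool's x, y, z in units of 120 degrees (1.0 is 120 degrees), then the closure, from 0 (fully open) to 1 (shut). A call has 1 to 10 rows; each row is the pose to reach, as a shift and turn from the pose commanded when the call began, along the tool's axes at that moment; what a row does not reach only later rows make up. A row lasts 1/10 s, in which the tool goes at most 50 mm and 8.59 degrees, less where a joint would pass 70% of its speed; a pose out of reach is approached as far as the arm can. A call with a number of a shift or a turn outside -1 to 1 is refused whole. A call with a gripper value outside its range is refused whole. The fingers move at their own pace and stop on an object; "newtons" is the grip in N (left out, the last holds). Time passes only in rows, so rows that repeat a pose let the fingers close. It gives the time, the measured TCP pose, the force, the opening and the grip force at its end, in the units of the state.
- observe(): the state, without advancing time (a new reading comes with each control period).
- grab_frame(name): name is "scene" or "top" or "wrist"; returns the picture (384x512x3 uint8, red, green, blue); there is no depth.
- get_calibration(name): a dict with "fovy" (degrees; the focal length in pixels is half the picture's height over the tangent of half this angle, whatever the lens; pixels are square), "cx", "cy" (the principal point, pixels), "k1" (the pictures are not rectified: a ray, as slopes to the right and down, at radius r is drawn at 1 + k1 r^2 times it, then the intrinsics apply), "xyz" and "rotation" of the camera in the world. Camera axes: x right, y down, z forward; pixel columns grow to the right and rows downward; lengths in m; the calibration is good to about 2 mm. A picture is of the moment at which its call begins: read the wrist's pose just before it. get_calibration takes no time and is no camera call; for the wrist camera it gives the pose at the moment of the call.
- job_done(): hands the job in; it is judged then, once.
The state is a dict: "clock": time; "qpos": joint angles; "qd": joint speeds; "joint_efforts": joint torques, N m; "position": TCP position; "tool_rot": TCP orientation; "force": force on the tool from outside, world axes, zero at the start; "moment": the same for the moment, N m; "grip_width": finger opening in m; "finger_force": force on a finger pad.
Only numpy, scipy, OpenCV 4.12 (cv2) and the standard library are available. Lean on these libraries where they do the work, as an engineer would, in place of code of your own. Each camera call takes 0.05 s, during which the arm holds its last target. There are 200 camera calls.

### The job

Get the pasted collage pucks under pressure: set a plain beech blank into each empty nest of the press tray so that the platen will bear evenly (leave the pasted pucks in theirs), then push the tray fully home under the platen. Then bring the press lever down exactly three clicks, never to a fourth, and finish while still holding it there: it springs back up if let go. Leave the other things on the table where they are.

Things in the scene. Friction and masses are not known exactly. Their poses are not given: they have to be found in the camera images.
- press: the bench press, a green-grey cast C-frame 0.30 m tall, fixed. Origin on the table top straight below the ram; x points from the front of the press to its column at the back, y from the tray side to the lever side, z up. Yaw turns with it. The tray slides along y; the lever swings in the x-z plane at y = +75 mm.
- tray (a joint): how far the tray has been slid in, m: about 0 when out, 0.205 fully home against its stop under the platen. It slides along the press's +y with 2 to 3 N of friction and stays where it is left.
- tray_tab (a point): centre of the outer (-y) face of the red upright push tab on the outer end of the tray, 44 mm wide along the press's x, 40 mm high (its top 14 mm above this point), 6 mm thick. It faces -y of the press and moves with the tray; push it along +y.
- lever_angle (a joint): angle the lever has been brought down, rad: 0 at rest against its top stop. One click is 0.262 rad (15 degrees): the resistance swells to 14 to 18 N at the grip, then gives way to 2 to 6 N as a tooth of the wheel passes under the spring pawl (at about 0.13, 0.39, 0.65, 0.92 rad), and the click is in (0.26, 0.52, 0.79, 1.05). End of travel 1.20. It springs back up to 0 when let go.
- lever_grip (a point): centre of the lever's black round grip, 22 mm thick and 78 mm long, 175 mm from the pivot; a red ball of 26 mm follows at the free end, a 12 mm steel rod leads to the pivot. At rest the arm rises from the pivot towards the front (-x of the press), 25 degrees above level; bringing it down swings the grip about 45 mm lower per click. The grip can be pinched from above across the press's y, or pushed down.
- lever: the lever with its hub and toothed wheel. Origin: the pivot, on the axis of turn (parallel to the press's y), level with the arm sideways. Its frame is that of the press when at rest and pitches with the lever.
- platen: the pressing plate under the ram, aluminium with a black rubber face, 56 x 176 mm; its origin is on the table top plane below it while the press is open. It sinks 6.3 mm per click, meets the pucks shortly after the second click and then yields on two springs.
- nest_a_mouth (a point): centre of the open top of nest block a: one of four alike dark grey blocks, 46 x 46 x 13 mm, standing in a row in the tray of the press (which block stands where changes from run to run). Each has a round pocket 34.5 mm across and 8 mm deep, sunk from this point, chamfered at the mouth. A seated puck stands 12 mm proud, its centre 2 mm above this point. z up.
- nest_b_mouth (a point): centre of the open top of nest block b: one of four alike dark grey blocks, 46 x 46 x 13 mm, standing in a row in the tray of the press (which block stands where changes from run to run). Each has a round pocket 34.5 mm across and 8 mm deep, sunk from this point, chamfered at the mouth. A seated puck stands 12 mm proud, its centre 2 mm above this point. z up.
- nest_c_mouth (a point): centre of the open top of nest block c: one of four alike dark grey blocks, 46 x 46 x 13 mm, standing in a row in the tray of the press (which block stands where changes from run to run). Each has a round pocket 34.5 mm across and 8 mm deep, sunk from this point, chamfered at the mouth. A seated puck stands 12 mm proud, its centre 2 mm above this point. z up.
- nest_d_mouth (a point): centre of the open top of nest block d: one of four alike dark grey blocks, 46 x 46 x 13 mm, standing in a row in the tray of the press (which block stands where changes from run to run). Each has a round pocket 34.5 mm across and 8 mm deep, sunk from this point, chamfered at the mouth. A seated puck stands 12 mm proud, its centre 2 mm above this point. z up.
- puck_blue_mid (a point): centre (half-way up) of a beech puck with a pasted blue paper face, which sits in a nest already, 32 mm across, 20 mm high, about 16 g, upright, z up
- puck_red_mid (a point): centre (half-way up) of a beech puck with a pasted red paper face, which sits in a nest already, 32 mm across, 20 mm high, about 16 g, upright, z up
- blank_a_mid (a point): centre (half-way up) of a plain beech blank (spare puck) on the green cutting mat, 32 mm across, 20 mm high, about 16 g, upright, z up; mat 5 mm thick, blanks and stamp about 65 mm apart
- blank_b_mid (a point): centre (half-way up) of the other plain beech blank on the green cutting mat, 32 mm across, 20 mm high, about 16 g, upright, z up
- stamp: bystander: rubber stamp with a turned handle on the green cutting mat, 36 x 26 x 55 mm, origin under its centre
- glue_stick: bystander: open glue stick, 32 mm across, 98 mm tall, upright, origin under its centre
- glue_cap: bystander: white cap of the glue stick, 32 mm across, 26 mm tall
- shape_punch: bystander: black and blue paper shape punch, 50 x 40 x 40 mm, origin under its centre
- tape_roll: bystander: roll of tape lying flat, 84 mm across, 24 mm high
- scissors: bystander: orange-handled scissors lying flat, 155 mm long, 10 mm high

How it is judged:
On the way, in this order (a step that is already met when the one before it is completed fails the run):
1. every nest holds a puck, the blanks in the two that were empty, with the tray still out and the lever up ((((horizontal distance between blank_a_mid and nest_a_mouth below 0.004 m and z of blank_a_mid in the frame of nest_a_mouth below 0.0045 m and angle between blank_a_mid's own z axis and vertical below 0.12 rad) and (horizontal distance between blank_b_mid and nest_c_mouth below 0.004 m and z of blank_b_mid in the frame of nest_c_mouth below 0.0045 m and angle between blank_b_mid's own z axis and vertical below 0.12 rad)) or ((horizontal distance between blank_b_mid and nest_a_mouth below 0.004 m and z of blank_b_mid in the frame of nest_a_mouth below 0.0045 m and angle between blank_b_mid's own z axis and vertical below 0.12 rad) and (horizontal distance between blank_a_mid and nest_c_mouth below 0.004 m and z of blank_a_mid in the frame of nest_c_mouth below 0.0045 m and angle between blank_a_mid's own z axis and vertical below 0.12 rad))) and horizontal distance between puck_blue_mid and nest_b_mouth below 0.004 m and z of puck_blue_mid in the frame of nest_b_mouth below 0.0045 m and angle between each of puck_blue_mid, puck_red_mid's own z axis and vertical below 0.12 rad and horizontal distance between puck_red_mid and nest_d_mouth below 0.004 m and z of puck_red_mid in the frame of nest_d_mouth below 0.0045 m and value of joint tray below 0.1 m and value of joint lever_angle below 0.1 rad), for 0.2 s.
2. the tray is fully home with the lever still up ((((horizontal distance between blank_a_mid and nest_a_mouth below 0.004 m and z of blank_a_mid in the frame of nest_a_mouth below 0.0045 m and angle between blank_a_mid's own z axis and vertical below 0.12 rad) and (horizontal distance between blank_b_mid and nest_c_mouth below 0.004 m and z of blank_b_mid in the frame of nest_c_mouth below 0.0045 m and angle between blank_b_mid's own z axis and vertical below 0.12 rad)) or ((horizontal distance between blank_b_mid and nest_a_mouth below 0.004 m and z of blank_b_mid in the frame of nest_a_mouth below 0.0045 m and angle between blank_b_mid's own z axis and vertical below 0.12 rad) and (horizontal distance between blank_a_mid and nest_c_mouth below 0.004 m and z of blank_a_mid in the frame of nest_c_mouth below 0.0045 m and angle between blank_a_mid's own z axis and vertical below 0.12 rad))) and horizontal distance between puck_blue_mid and nest_b_mouth below 0.004 m and z of puck_blue_mid in the frame of nest_b_mouth below 0.0045 m and angle between each of puck_blue_mid, puck_red_mid's own z axis and vertical below 0.12 rad and horizontal distance between puck_red_mid and nest_d_mouth below 0.004 m and z of puck_red_mid in the frame of nest_d_mouth below 0.0045 m and value of joint tray above 0.199 m and value of joint lever_angle below 0.15 rad), for 0.2 s.
3. the lever is at its third click (value of joint lever_angle between 0.668 and 0.901 rad), for 0.3 s.
At the end, for the whole second after the job is handed in: Each nest holds an upright puck seated within 4 mm (pasted ones in their own); tray home within 6 mm; the fingers hold the lever (over 2 N) between the crests before and after the third click (0.668 to 0.901 rad); the platen presses on the pucks with over 4 N (all of step 3 and (((horizontal distance between blank_a_mid and nest_a_mouth below 0.004 m and z of blank_a_mid in the frame of nest_a_mouth below 0.0045 m and angle between blank_a_mid's own z axis and vertical below 0.12 rad) and (horizontal distance between blank_b_mid and nest_c_mouth below 0.004 m and z of blank_b_mid in the frame of nest_c_mouth below 0.0045 m and angle between blank_b_mid's own z axis and vertical below 0.12 rad)) or ((horizontal distance between blank_b_mid and nest_a_mouth below 0.004 m and z of blank_b_mid in the frame of nest_a_mouth below 0.0045 m and angle between blank_b_mid's own z axis and vertical below 0.12 rad) and (horizontal distance between blank_a_mid and nest_c_mouth below 0.004 m and z of blank_a_mid in the frame of nest_c_mouth below 0.0045 m and angle between blank_a_mid's own z axis and vertical below 0.12 rad))) and horizontal distance between puck_blue_mid and nest_b_mouth below 0.004 m and z of puck_blue_mid in the frame of nest_b_mouth below 0.0045 m and angle between each of puck_blue_mid, puck_red_mid's own z axis and vertical below 0.12 rad and horizontal distance between puck_red_mid and nest_d_mouth below 0.004 m and z of puck_red_mid in the frame of nest_d_mouth below 0.0045 m and value of joint tray above 0.199 m and contact force between the fingers and lever above 2 N and contact force between platen and anything else above 4 N); the arm keeps its last pose, push and grip.
It fails at once if the lever was taken on to the fourth click (beyond 0.93 rad) (value of joint lever_angle above 0.93 rad).
It fails at once if a pasted puck was taken or knocked out of its nest (horizontal distance between puck_blue_mid and nest_b_mouth above 0.012 m or horizontal distance between puck_red_mid and nest_d_mouth above 0.012 m or z of puck_blue_mid in the frame of nest_b_mouth above 0.014 m or z of puck_red_mid in the frame of nest_d_mouth above 0.014 m).
It fails at once if a bystander (stamp, shape punch, glue stick, its cap, tape roll or scissors) was moved by more than 20 mm (distance of any of stamp, shape_punch, glue_stick, glue_cap, tape_roll, scissors from where it was at the start of the episode above 0.02 m).
It also fails if it takes over 72 s, if anything falls off the work surface, if the arm or the gripper's body presses on something with over 40 N, if the wrist force passes 120 N, or if a joint passes its speed limit or range.

## Working session

There is one attempt and no reset: what is moved stays moved. The work goes in short steps, Python scripts to look and compute and a tool call to move; the robot and the scene stay as the last step left them, time stands still between calls to the robot, and variables do not carry over. Pictures are saved under pics/ and viewed, at most 10 in all, crops included, and the job is handed in when it is done.

Besides the shell and the picture viewer there is one more tool, called in YAML: its name, and indented under it one key for each argument. play_rows: Moves the arm, as the interface text tells. Its arguments: {"type":"object","properties":{"deltas":{"type":"array"},"newtons":{"type":"number"}},"required":["deltas"]}

```bash
mkdir -p pics; cat > h.py <<'E'
from workcell import *
import numpy as np, cv2
def ray(c,u,v):
    f=192/np.tan(np.radians(c["fovy"])/2)
    xd=np.array([(u-c["cx"])/f,(v-c["cy"])/f]); x=xd.copy()
    for _ in range(30): x=xd/(1+c["k1"]*(x@x))
    R=np.array(c["rotation"]); 
    return np.array(c["xyz"]),R@np.array([x[0],x[1],1.])
def onz(c,u,v,z):
    o,d=ray(c,u,v); return o+d*(z-o[2])/d[2]
def proj(c,p):
    f=192/np.tan(np.radians(c["fovy"])/2)
    q=np.array(c["rotation"]).T@(np.array(p)-np.array(c["xyz"])); x=q[:2]/q[2]
    x=x*(1+c["k1"]*(x@x)); return f*x+[c["cx"],c["cy"]]
E
python3 - <<'E'
from h import *
for n in ("top","scene"):
    im=grab_frame(n); c=get_calibration(n); print(n,c)
    cv2.imwrite(f"pics/{n}0.png",im[:,:,::-1])
    cv2.imwrite(f"pics/{n}0b.png",cv2.resize(im[:,:,::-1],(800,600),interpolation=cv2.INTER_CUBIC))
print(observe())
E
```

```text
top {'fovy': 44.849174301888155, 'cx': 256.5023965441779, 'cy': 195.31193929289222, 'k1': -0.19606526047593043, 'xyz': array([ 0.22339611, -0.00908247,  1.81728105]), 'rotation': array([-2.97169458,  0.00407903, -1.56305458])}
scene {'fovy': 50.897089132186196, 'cx': 262.4834778048806, 'cy': 193.9476164095999, 'k1': 0.030122764524176542, 'xyz': array([ 1.32184073, -0.14534012,  0.87235901]), 'rotation': array([-2.25660193, -0.01880075,  1.42168612])}
{'clock': 0.1, 'qpos': array([-1.36920342,  0.52195676, -0.03632599,  1.59993519,  0.02116869,
        1.02107298, -0.11275876]), 'qd': array([ 0.00031926, -0.00077869,  0.00077231, -0.00053366,  0.00064912,
        0.00042106, -0.00030123]), 'joint_efforts': array([ 3.44367611e-03, -9.28500009e+01,  1.98397391e+00, -3.70534444e+01,
        1.80719665e-02,  5.57059931e-03,  4.26639758e-06]), 'position': array([0.16772833, 0.60175215, 0.20928749]), 'tool_rot': array([-3.14060466e+00,  4.17115565e-05,  2.86981212e+00]), 'force': array([ 0.18665868, -0.02688515, -0.23786964]), 'moment': array([-0.03847804, -0.01542553,  0.01896559]), 'finger_force': 0.0, 'grip_width': 0.08525617950565072}
```

View pics/top0b.png

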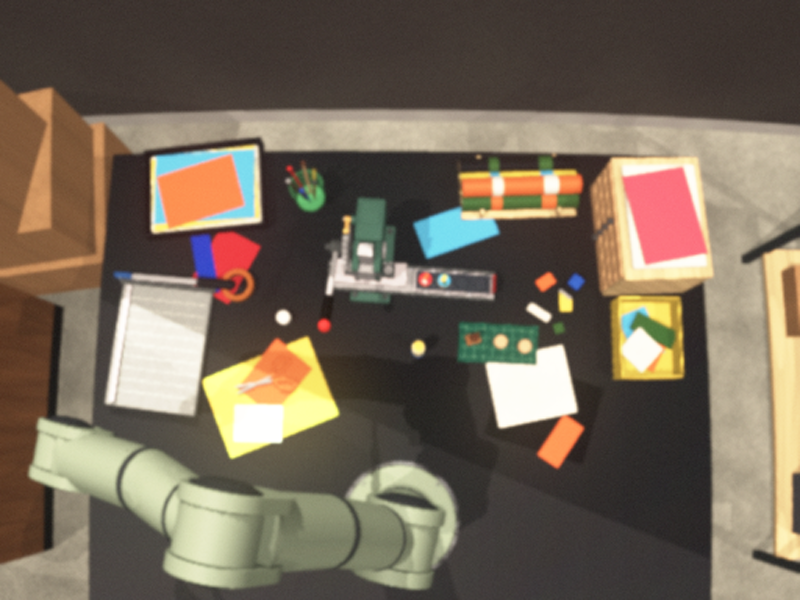

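View pics/scene0b.png

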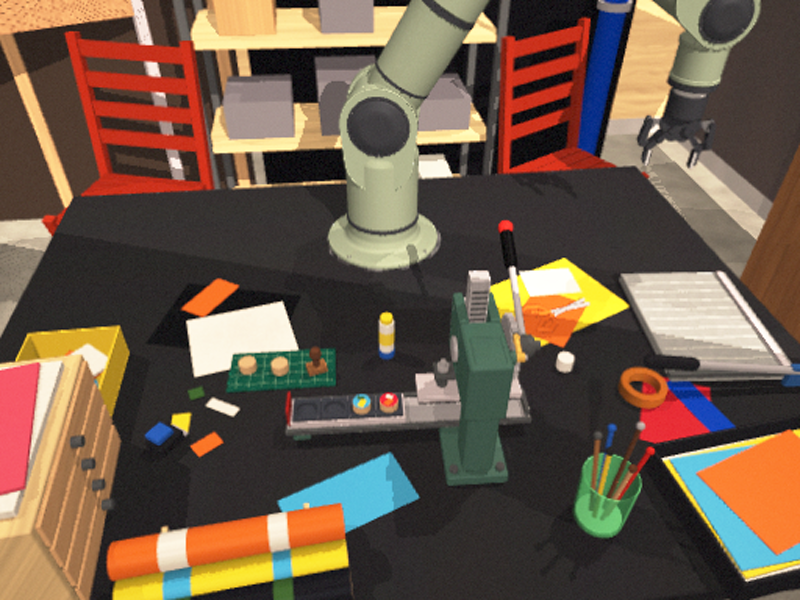

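The top view shows the blanks at about (501,341) and (526,346), the stamp at (473,339), the pasted pucks at (426,280) and (444,281), the tray's red tab at (494,285) and the lever ball at (324,325), all in 800x600 pixels. The scene view agrees: the two empty nests are the outer ones, next to the red tab.

```bash
cat > h.py <<'E'
from workcell import *
import numpy as np, cv2
from scipy.spatial.transform import Rotation as Ro
def cal(n):
    c=dict(get_calibration(n)); r=np.array(c["rotation"])
    c["R"]=r if r.ndim==2 else Ro.from_euler("xyz",r).as_matrix()
    c["f"]=192/np.tan(np.radians(c["fovy"])/2)
    c["K"]=np.array([[c["f"],0,c["cx"]],[0,c["f"],c["cy"]],[0,0,1]]); c["D"]=np.array([c["k1"],0,0,0.])
    return c
def ray(c,u,v):
    x=cv2.undistortPoints(np.array([[[u,v]]],float),c["K"],c["D"])[0,0]
    return np.array(c["xyz"]),c["R"]@np.array([x[0],x[1],1.])
def onz(c,u,v,z):
    o,d=ray(c,u,v); return o+d*(z-o[2])/d[2]
def proj(c,p):
    q=c["R"].T@(np.array(p,float)-c["xyz"]); x=q[:2]/q[2]
    return c["f"]*x*(1+c["k1"]*(x@x))+[c["cx"],c["cy"]]
def tri(c1,p1,c2,p2):
    (o1,d1),(o2,d2)=ray(c1,*p1),ray(c2,*p2)
    s=np.linalg.lstsq(np.c_[d1,-d2],o2-o1,rcond=None)[0]
    a,b=o1+s[0]*d1,o2+s[1]*d2; return (a+b)/2,np.linalg.norm(a-b)
def blobs(im,lo,hi,amin=8,roi=None):
    h=cv2.cvtColor(np.ascontiguousarray(im),cv2.COLOR_RGB2HSV); m=cv2.inRange(h,np.array(lo),np.array(hi))
    if roi: k=np.zeros_like(m); x0,y0,x1,y1=roi; k[y0:y1,x0:x1]=m[y0:y1,x0:x1]; m=k
    n,l,s,ce=cv2.connectedComponentsWithStats(m)
    return [(np.round(ce[i],1),s[i].tolist()) for i in range(1,n) if s[i][4]>=amin]
E
python3 - <<'E'
from h import *
s=.64; t=cal("top"); sc=cal("scene")
T={'b1':(501,341),'b2':(526,346),'red':(426,280),'blue':(444,281),'tab':(494,285),'ball':(324,325)}
S={'b1':(280,366),'b2':(247,363),'red':(388,402),'blue':(362,404),'tab':(289,410),'ball':(505,227)}
for k in T: print(k,tri(t,np.array(T[k])*s,sc,np.array(S[k])*s),onz(t,*(np.array(T[k])*s),.025))
im=cv2.imread("pics/top0.png")[:,:,::-1]
print("red",blobs(im,(0,120,80),(6,255,255),4,(190,160,330,220)),blobs(im,(174,120,80),(180,255,255),4,(190,160,330,220)))
print("blank",blobs(im,(8,50,130),(25,200,255),8,(290,205,350,235)))
print("stamp",blobs(im,(5,80,30),(20,255,130),4,(290,205,350,235)))
w=cal("wrist");print(w); o=observe(); R=Ro.from_euler("xyz",o["tool_rot"]).as_matrix()
print("cam in tool",R.T@(w["xyz"]-o["position"]),R.T@w["R"])
E
```

```text
b1 (array([ 0.44330426, -0.24914834,  0.01484957]), np.float64(0.0035496745481727013)) [ 0.44207092 -0.2495769   0.025     ]
b2 (array([ 0.43046492, -0.311022  ,  0.01832326]), np.float64(0.004572073488146761)) [ 0.42978358 -0.31221084  0.025     ]
red (array([ 0.59079147, -0.06011631,  0.04879716]), np.float64(0.0031050201875206284)) [ 0.59554394 -0.06236477  0.025     ]
blue (array([ 0.58869838, -0.10492011,  0.04802644]), np.float64(0.0030458912725863474)) [ 0.59331547 -0.10770505  0.025     ]
tab (array([ 0.58053444, -0.22981014,  0.04247833]), np.float64(0.0038715964740372788)) [ 0.58405252 -0.23395349  0.025     ]
ball (array([0.4409607 , 0.16188899, 0.29319477]), np.float64(8.380083666423445e-05)) [0.47923283 0.1919269  0.025     ]
red [(array([271.7, 178.3]), [268, 174, 9, 9, 42]), (array([316.4, 181.3]), [315, 176, 3, 11, 24]), (array([207.1, 208. ]), [202, 203, 11, 11, 88])] [(array([275.5, 177.5]), [275, 176, 2, 4, 4])]
blank [(array([301.9, 217.7]), [298, 215, 10, 6, 40]), (array([320., 218.]), [316, 214, 9, 9, 69]), (array([335.2, 221.1]), [331, 217, 10, 9, 68])]
stamp [
[... 192 characters left out ...]
0.37274145]), 'rotation': array([2.86392143e+00, 1.28706900e-03, 1.30050058e+00]), 'R': array([[ 0.26701624,  0.92687331,  0.26383367],
       [ 0.96369117, -0.25644877, -0.07438653],
       [-0.00128707,  0.27411659, -0.96169561]]), 'f': np.float64(326.67090503974333), 'K': array([[326.67090504,   0.        , 256.29272506],
       [  0.        , 326.67090504, 185.86649204],
       [  0.        ,   0.        ,   1.        ]]), 'D': array([-0.03548569,  0.        ,  0.        ,  0.        ])}
cam in tool [ 0.06913561  0.00046973 -0.16345739] [[ 1.48483376e-03 -9.61706252e-01 -2.74078237e-01]
 [ 9.99998853e-01  1.50992930e-03  1.19395149e-04]
 [ 2.99015699e-04 -2.74078100e-01  9.61707391e-01]]
```

```bash
cat > wp.py <<'E'
# usage: wp.py cmd_x,y,z,yaw target...  prints rows (from first pose, tool down)
import sys; from h import *
def pose(s): 
    v=[float(a) for a in s.split(",")]; return np.array(v[:3]),Ro.from_euler("xyz",[np.pi,0,v[3]])
p0,R0=pose(sys.argv[1])
for s in sys.argv[2:]:
    p,R=pose(s); print(s,np.round(R0.inv().apply(p-p0)/.5,3),np.round((R0.inv()*R).as_rotvec()/np.radians(120),3))
E
python3 wp.py .168,.602,.21,2.87 .36,.40,.45,2.41 
python3 wp.py .36,.40,.45,2.41 .5,.1,.45,1.77
python3 wp.py .5,.1,.45,1.77 .51,-.17,.23,1.51
```

```text
.36,.40,.45,2.41 [-0.478 -0.286 -0.48 ] [-0.   -0.    0.22]
.5,.1,.45,1.77 [-0.609 -0.259 -0.   ] [ 0.    -0.     0.306]
.51,-.17,.23,1.51 [-0.533 -0.087  0.44 ] [ 0.    -0.     0.124]
```

play_rows:
  deltas:
    - [-0.048,-0.029,-0.1,0,0,0.02,0]
    - [-0.12,-0.07,-0.18,0,0,0.05,0]
    - [-0.19,-0.11,-0.26,0,0,0.08,0]
    - [-0.26,-0.15,-0.34,0,0,0.11,0]
    - [-0.33,-0.2,-0.42,0,0,0.15,0]
    - [-0.4,-0.24,-0.48,0,0,0.18,0]
    - [-0.478,-0.286,-0.48,0,0,0.22,0]
    - [-0.478,-0.286,-0.48,0,0,0.22,0]

```text
clock: 0.9
position: [0.3622, 0.3973, 0.4515]
tool_rot: [3.14, 0.001, 2.403]
force: [-0.1, 0.1, -0.1]
grip_width: 0.0856
finger_force: 0.0
```

play_rows:
  deltas:
    - [-0.1,-0.04,0,0,0,0.05,0]
    - [-0.2,-0.085,0,0,0,0.1,0]
    - [-0.3,-0.13,0,0,0,0.15,0]
    - [-0.4,-0.17,0,0,0,0.2,0]
    - [-0.5,-0.21,0,0,0,0.25,0]
    - [-0.609,-0.259,0,0,0,0.306,0]
    - [-0.609,-0.259,0,0,0,0.306,0]

```text
clock: 1.6
position: [0.5001, 0.0965, 0.4499]
tool_rot: [3.141, 0.001, 1.761]
force: [-0.4, 0.6, 0.6]
grip_width: 0.0852
finger_force: 0.0
```

play_rows:
  deltas:
    - [-0.1,-0.016,0,0,0,0.02,0]
    - [-0.2,-0.033,0.04,0,0,0.05,0]
    - [-0.3,-0.05,0.12,0,0,0.07,0]
    - [-0.4,-0.065,0.2,0,0,0.1,0]
    - [-0.5,-0.08,0.28,0,0,0.124,0]
    - [-0.533,-0.087,0.36,0,0,0.124,0]
    - [-0.533,-0.087,0.44,0,0,0.124,0]
    - [-0.533,-0.087,0.44,0,0,0.124,0]
    - [-0.533,-0.087,0.44,0,0,0.124,0]

```text
clock: 2.5
position: [0.5072, -0.1704, 0.2271]
tool_rot: [-3.136, 0.0, 1.506]
force: [0.1, 0.6, 1.7]
grip_width: 0.0854
finger_force: 0.0
```

```bash
python3 - <<'E'
from h import *
c=cal("wrist"); im=grab_frame("wrist"); o=observe(); print(o["clock"],o["position"],o["tool_rot"],o["qpos"])
np.savez("w1.npz",im=im,xyz=c["xyz"],R=c["R"])
cv2.imwrite("pics/w1.png",cv2.resize(im[:,:,::-1],(800,600),interpolation=cv2.INTER_CUBIC))
E
```

```text
2.55 [ 0.50832755 -0.16988966  0.2292176 ] [-3.13912415e+00  1.91119603e-04  1.50722867e+00] [-0.22679605  0.41355566  0.59391538  1.83309001 -0.27326388  0.97967762
  0.4188953 ]
```

View pics/w1.png

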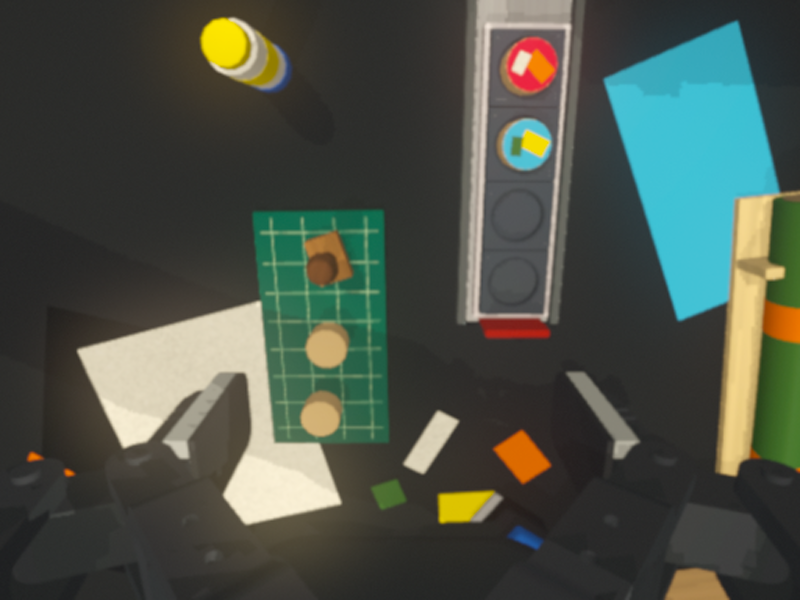

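The wrist view shows the red puck at (529,66), the blue puck at (525,144), the empty nests at (517,216) and (513,282), and the blanks at (326,346) and (321,414). The stamp is at (328,258), and the red tab is at (515,328).

```bash
cat > m.py <<'E'
from h import *
def circ(g,u,v,r,rr=3,win=1.6):
    # Hough circle near (u,v) on 3x upsampled crop
    k=4; a=int(r*win); x0,y0=int(u-a),int(v-a); p=np.ascontiguousarray(g[max(y0,0):y0+2*a+1,max(x0,0):x0+2*a+1])
    p=cv2.resize(p,None,fx=k,fy=k,interpolation=cv2.INTER_CUBIC); p=cv2.normalize(p,None,0,255,cv2.NORM_MINMAX)
    c=cv2.HoughCircles(p,cv2.HOUGH_GRADIENT_ALT,1.5,20,param1=120,param2=.3,minRadius=int((r-rr)*k),maxRadius=int((r+rr)*k))
    if c is None: return None
    c=c[0]; off=(k-1)/2
    q=min(c,key=lambda c:np.hypot((c[0]-off)/k+x0-u,(c[1]-off)/k+y0-v))
    return (q[0]-off)/k+max(x0,0),(q[1]-off)/k+max(y0,0),q[2]/k
E
python3 - <<'E'
from m import *
d=np.load("w1.npz"); c=cal("wrist"); c["xyz"]=d["xyz"];c["R"]=d["R"]; im=d["im"]; g=cv2.cvtColor(im,cv2.COLOR_RGB2GRAY)
P={'red':(529,66,18,.048),'blue':(525,144,18,.048),'n1':(517,216,17,.036),'n2':(513,282,17,.036)}
for k,(u,v,r,z) in P.items():
    q=circ(g,u*.64,v*.64,r); print(k,q, q and onz(c,q[0],q[1],z)); 
    if q: print("  diam mm",2e3*q[2]*np.linalg.norm(c["xyz"]-onz(c,q[0],q[1],z))/c["f"])
for b in blobs(im,(8,50,120),(25,170,255),200,(180,190,240,290))+blobs(im,(0,150,80),(8,255,255),60,(280,190,370,230)): print(b,onz(c,*b[0],.025),onz(c,*b[0],.042))
t=cal("top"); 
for u,v,z in ((320,218,.025),(335.2,221.1,.025)): print("top",onz(t,u,v,z))
E
```

```text
red (np.float32(335.875), np.float32(44.375), np.float32(16.323996)) [ 0.59168961 -0.05940911  0.048     ]
  diam mm 35.36926925605815
blue (np.float32(336.875), np.float32(92.875), np.float32(16.689596)) [ 0.59259098 -0.1054567   0.048     ]
  diam mm 35.938061329066365
n1 (np.float32(329.625), np.float32(135.375), np.float32(15.214888)) [ 0.58757115 -0.14968539  0.036     ]
  diam mm 34.05635887097432
n2 None None
(array([209.2, 220.7]), [196, 207, 27, 29, 615]) [ 0.4452704  -0.24465314  0.025     ] [ 0.4484133  -0.23795957  0.042     ]
(array([205.3, 264.6]), [192, 250, 27, 29, 592]) [ 0.43422472 -0.30323981  0.025     ] [ 0.43788135 -0.29382144  0.042     ]
(array([329.3, 210.4]), [307, 204, 45, 13, 502]) [ 0.5893358  -0.24029647  0.025     ] [ 0.58577838 -0.23380553  0.042     ]
top [ 0.4429998  -0.24708226  0.025     ]
top [ 0.43109625 -0.30656594  0.025     ]
```

```bash
python3 wp.py .51,-.17,.23,1.51 .444,-.247,.12,1.51
```

```text
.444,-.247,.12,1.51 [-0.162 -0.122  0.22 ] [0. 0. 0.]
```

play_rows:
  deltas:
    - [-0.08,-0.06,0.05,0,0,0,0]
    - [-0.162,-0.122,0.1,0,0,0,0]
    - [-0.162,-0.122,0.18,0,0,0,0]
    - [-0.162,-0.122,0.22,0,0,0,0]
    - [-0.162,-0.122,0.22,0,0,0,0]
    - [-0.162,-0.122,0.22,0,0,0,0]

```text
clock: 3.15
position: [0.4444, -0.2465, 0.1215]
tool_rot: [3.14, 0.0, 1.509]
force: [0.0, 0.1, 0.3]
grip_width: 0.0854
finger_force: 0.0
```

```bash
python3 - <<'E'
from m import *
c=cal("wrist"); im=grab_frame("wrist"); o=observe(); print(o["clock"],o["position"],o["tool_rot"])
R=Ro.from_euler("xyz",o["tool_rot"]).as_matrix(); print(R.T@(c["xyz"]-o["position"]), c["xyz"])
np.savez("w2.npz",im=im,xyz=c["xyz"],R=c["R"])
g=cv2.cvtColor(im,cv2.COLOR_RGB2GRAY)
for p in ((.444,-.247,.025),(.432,-.306,.025),(.587,-.15,.036),(.584,-.196,.036)):
    u=proj(c,p); r=c["f"]*.016/np.linalg.norm(c["xyz"]-np.array(p)); q=circ(g,*u,r,4); print(u,r,q, q and onz(c,q[0],q[1],p[2]))
for b in blobs(im,(8,50,120),(25,170,255),300): print(b,onz(c,*b[0],.025))
cv2.imwrite("pics/w2.png",cv2.resize(im[:,:,::-1],(800,600)))
E
```

```text
3.2 [ 0.44456366 -0.24656833  0.12174114] [3.13904937e+00 4.54959916e-04 1.50962847e+00]
[ 0.06979245  0.00028726 -0.16323181] [ 0.44870694 -0.17682447  0.28494138]
[254.98958792 181.45516578] 19.409425009003193 (np.float32(254.875), np.float32(179.25), np.float32(20.074835)) [ 0.44402046 -0.24511852  0.025     ]
[245.41708048 247.20843582] 17.976794577991463 (np.float32(245.875), np.float32(249.0), np.float32(17.192865)) [ 0.43228071 -0.30775074  0.025     ]
[445.49079828  43.7765175 ] 18.273024157705116 None None
[436.46597122 109.19714565] 18.405395211231887 None None
(array([254.6, 180. ]), [236, 160, 38, 41, 1222]) [ 0.44375551 -0.245742    0.025     ]
(array([246. , 244.8]), [228, 225, 36, 41, 1160]) [ 0.43266892 -0.3037195   0.025     ]
```

View pics/w2.png

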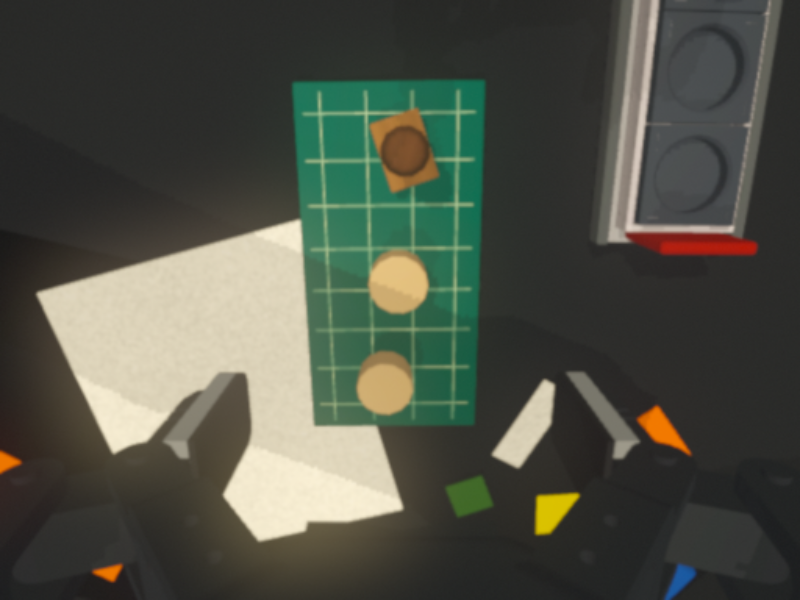

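The near view puts blank 1's top face at (399,282) and blank 2's at (385,387), so the tool is right above blank 1. The empty pockets are at (707,67) and (690,175).

play_rows:
  deltas:
    - [0.002,0,0.08,0,0,0,0]
    - [0.002,0,0.16,0,0,0,0]
    - [0.002,0,0.2,0,0,0,0.2]
    - [0.002,0,0.222,0,0,0,0.3]
    - [0.002,0,0.222,0,0,0,0.5]
    - [0.002,0,0.222,0,0,0,0.7]
    - [0.002,0,0.222,0,0,0,0.8]
    - [0.002,0,0.222,0,0,0,0.8]
    - [0.002,0,0.222,0,0,0,0.8]
    - [0.002,0,0.222,0,0,0,0.8]
  newtons: 30

```text
clock: 4.2
position: [0.4433, -0.2457, 0.0091]
tool_rot: [3.141, 0.0, 1.509]
force: [-0.3, -0.0, -0.1]
grip_width: 0.0173
finger_force: 0.0
```

```bash
python3 - <<'E'
from m import *
c=cal("wrist"); 
d1=np.load("w1.npz"); d2=np.load("w2.npz"); c1={**c,"xyz":d1["xyz"],"R":d1["R"]}; c2={**c,"xyz":d2["xyz"],"R":d2["R"]}
s=.64
for a,b in (((517,216),(707,67)),((513,282),(690,175))): print(tri(c1,np.array(a)*s,c2,np.array(b)*s),onz(c1,a[0]*s,a[1]*s,.036),onz(c2,b[0]*s,b[1]*s,.036))
for u,v,z in ((529,66,.048),(525,144,.048)): print(onz(c1,u*s,v*s,z))
E
python3 wp.py .444,-.246,.01,1.51 .444,-.246,.16,1.51 .5875,-.15,.16,1.515
```

```text
(array([ 0.58647829, -0.15103403,  0.04623947]), np.float64(0.0008052174583632992)) [ 0.58892236 -0.152873    0.036     ] [ 0.59209482 -0.14960592  0.036     ]
(array([ 0.5843387 , -0.19793493,  0.04312961]), np.float64(0.0006208618758077071)) [ 0.58597148 -0.20022129  0.036     ] [ 0.58813378 -0.19828362  0.036     ]
[ 0.59432087 -0.05759972  0.048     ]
[ 0.59170503 -0.10470449  0.048     ]
.444,-.246,.16,1.51 [ 0.   0.  -0.3] [0. 0. 0.]
.5875,-.15,.16,1.515 [ 0.209  0.275 -0.3  ] [ 0.     0.    -0.002]
```

```bash
python3 - <<'E'
from m import *
c=cal("wrist"); im=grab_frame("wrist"); o=observe(); print(o)
np.savez("w3.npz",im=im,xyz=c["xyz"],R=c["R"])
cv2.imwrite("pics/w3.png",cv2.resize(im[:,:,::-1],(800,600)))
E
```

```text
{'clock': 4.25, 'qpos': array([ 0.12770338,  0.70179354,  0.35867546,  2.05686304, -0.52354204,
        0.47042332,  0.81938289]), 'qd': array([ 0.00179718,  0.00232658, -0.00106262, -0.00104562, -0.00044442,
       -0.00074594,  0.00079064]), 'joint_efforts': array([-8.30337941e-02, -8.50508666e+01,  1.20924443e+01, -1.70897841e+01,
        1.37777376e-02,  8.22883303e-03, -4.66109734e-03]), 'position': array([ 0.44324117, -0.2457318 ,  0.00901572]), 'tool_rot': array([3.14130091e+00, 1.19973456e-04, 1.50847407e+00]), 'force': array([-1.20987548, -0.08359331,  1.23602041]), 'moment': array([ 0.0234077 , -0.02055622,  0.00525424]), 'finger_force': 0.0, 'grip_width': 0.017167730769678896}
```

View pics/w3.png

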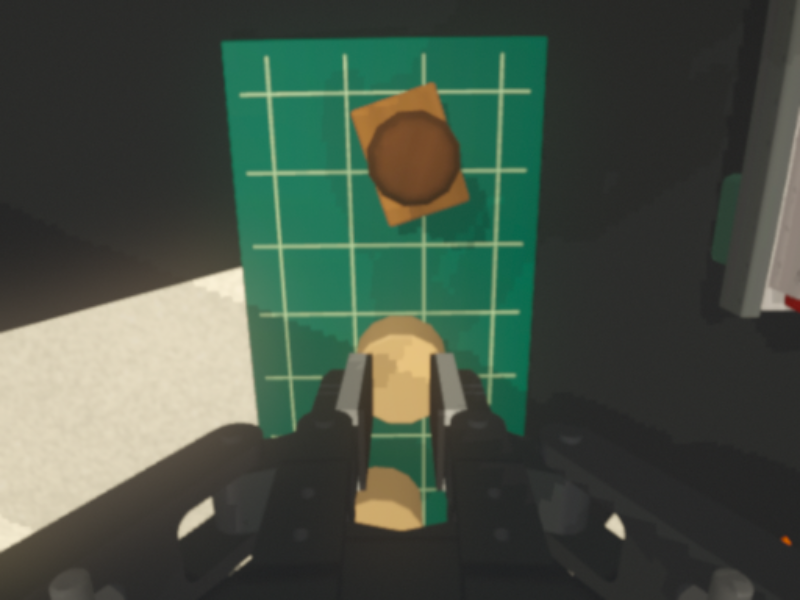

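The picture shows the blank still standing at (400,378), with the fingers closed over it: their tips, at rows 352–420, are above its top. The tips therefore sit higher than the TCP figure suggests. I'll open and lower in small steps while watching the force.

play_rows:
  deltas:
    - [0,0,0,0,0,0,0.4]
    - [0,0,0,0,0,0,0.4]
    - [0,0,0,0,0,0,0.4]
    - [0,0,0.004,0,0,0,0.4]
    - [0,0,0.006,0,0,0,0.4]
    - [0,0,0.006,0,0,0,0.4]

```text
clock: 4.85
position: [0.443, -0.2457, 0.0056]
tool_rot: [-3.141, -0.0, 1.508]
force: [1.1, 0.3, -0.4]
grip_width: 0.051
finger_force: 0.0
```

```bash
python3 - <<'E'
from m import *
c=cal("wrist"); im=grab_frame("wrist"); o=observe(); print(o["clock"],o["position"],o["force"],o["grip_width"])
for b in blobs(im,(8,50,120),(25,170,255),300): print(b,onz(c,*b[0],.025))
for z in (.0,.025,.04):
  for p in ((.4435,-.2457,z),): print(z,proj(c,p)/.64)
cv2.imwrite("pics/w4.png",im[130:384,150:370,::-1].repeat(2,0).repeat(2,1))
E
```

```text
4.9 [ 0.44301203 -0.2456543   0.00567207] [-0.98196194 -0.33541718 -0.3269998 ] 0.05137068645532496
(array([253.4,  68.9]), [225, 52, 61, 48, 437]) [ 0.4471307  -0.16620655  0.025     ]
(array([253.9,  91.6]), [245, 79, 20, 27, 348]) [ 0.44676403 -0.17537346  0.025     ]
(array([272.7, 131. ]), [242, 112, 59, 34, 489]) [ 0.45393857 -0.19249531  0.025     ]
(array([256.6, 239.7]), [225, 204, 65, 71, 3590]) [ 0.44375022 -0.24391564  0.025     ]
(array([244.3, 321.7]), [216, 303, 55, 37, 1535]) [ 0.43446922 -0.29046296  0.025     ]
0.0 [400.47266507 348.83304085]
0.025 [400.47954674 379.84520745]
0.04 [400.4847741  403.40413291]
```

View pics/w4.png

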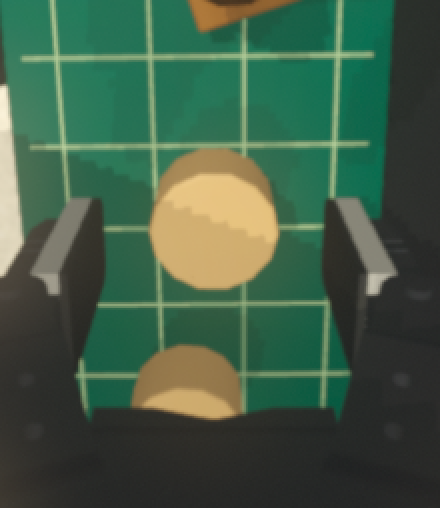

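The blank stands untouched, centred between the fingers at crop (215,230). The tips are still above it and there is no contact force, so I'll go lower.

play_rows:
  deltas:
    - [0,0,0.004,0,0,0,0.4]
    - [0,0,0.008,0,0,0,0.4]
    - [0,0,0.01,0,0,0,0.4]
    - [0,0,0.01,0,0,0,0.4]

```text
clock: 5.3
position: [0.443, -0.2457, 0.0006]
tool_rot: [-3.141, -0.0, 1.508]
force: [-0.2, 0.3, 0.2]
grip_width: 0.0513
finger_force: 0.0
```

play_rows:
  deltas:
    - [0,0,0,0,0,0,0.5]
    - [0,0,0,0,0,0,0.6]
    - [0,0,0,0,0,0,0.7]
    - [0,0,0,0,0,0,0.8]
    - [0,0,0,0,0,0,0.8]
    - [0,0,0,0,0,0,0.8]
    - [0,0,0,0,0,0,0.8]

```text
clock: 6.0
position: [0.4432, -0.2457, 0.0011]
tool_rot: [3.141, -0.0, 1.508]
force: [-1.8, 0.1, 6.6]
grip_width: 0.0286
finger_force: 29.1
```

play_rows:
  deltas:
    - [0,0,-0.02,0,0,0,0.8]
    - [0,0,-0.06,0,0,0,0.8]
    - [0,0,-0.12,0,0,0,0.8]
    - [0,0,-0.18,0,0,0,0.8]
    - [0,0,-0.2,0,0,0,0.8]
    - [0,0,-0.2,0,0,0,0.8]

```text
clock: 6.6
position: [0.4439, -0.2458, 0.1023]
tool_rot: [3.139, 0.001, 1.509]
force: [0.9, 0.5, -0.9]
grip_width: 0.0287
finger_force: 29.6
```

```bash
python3 - <<'E'
from m import *
c=cal("wrist"); im=grab_frame("wrist"); o=observe(); print(o["clock"],o["position"],o["force"],o["grip_width"],o["finger_force"])
cv2.imwrite("pics/w5.png",cv2.resize(im[:,:,::-1],(800,600)))
E
```

```text
6.65 [ 0.44341592 -0.24550634  0.10111005] [ 0.55534289 -0.03291221 -1.00028685] 0.028900747056612018 29.637636244297028
```

View pics/w5.png

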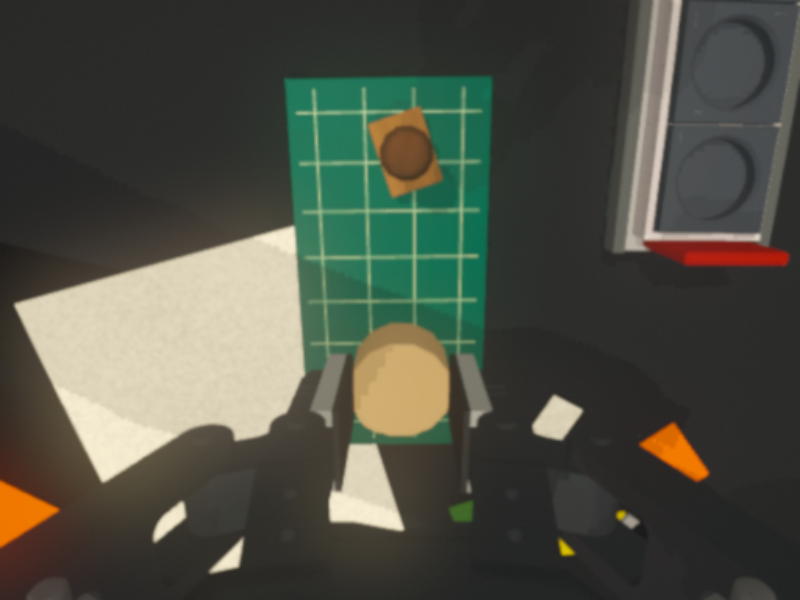

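The blank is held upright and centred, its top at (401,388). The empty nests show at (733,62) and (715,178). Next I'll move above the inner empty nest.

play_rows:
  deltas:
    - [0.05,0.06,-0.048,0,0,0,0.8]
    - [0.1,0.13,-0.048,0,0,0,0.8]
    - [0.15,0.2,-0.048,0,0,0,0.8]
    - [0.209,0.275,-0.048,0,0,0,0.8]
    - [0.209,0.275,-0.048,0,0,0,0.8]
    - [0.209,0.275,-0.048,0,0,0,0.8]
    - [0.209,0.275,-0.048,0,0,0,0.8]

```text
clock: 7.35
position: [0.5857, -0.1507, 0.1239]
tool_rot: [-3.14, 0.0, 1.507]
force: [0.4, -1.0, -1.6]
grip_width: 0.0289
finger_force: 29.7
```

```bash
python3 - <<'E'
from m import *
c=cal("wrist"); im=grab_frame("wrist"); o=observe(); print(o["clock"],o["position"],o["tool_rot"],o["force"],o["grip_width"],o["finger_force"])
np.savez("w6.npz",im=im,xyz=c["xyz"],R=c["R"]); g=cv2.cvtColor(im,cv2.COLOR_RGB2GRAY)
for p in ((.5875,-.15,.036),(.5845,-.197,.036),(.5915,-.1045,.048)):
    u=proj(c,p); r=c["f"]*.01725/np.linalg.norm(c["xyz"]-np.array(p)); q=circ(g,*u,r,4); print(u,r,q, q and onz(c,q[0],q[1],p[2]))
cv2.imwrite("pics/w6.png",cv2.resize(im[:,:,::-1],(800,600)))
E
```

```text
7.4 [ 0.58581271 -0.1508959   0.12423065] [-3.14039131e+00  1.99331232e-04  1.50690916e+00] [-0.27701276 -0.81139766  0.15727497] 0.028492326017522496 29.748512506484985
[257.98628074 182.66315819] 21.622460695099186 (np.float32(256.75), np.float32(185.875), np.float32(22.356195)) [ 0.58635152 -0.15259857  0.036     ]
[257.80833346 236.86243853] 20.355482449207294 (np.float32(263.625), np.float32(243.375), np.float32(22.611404)) [ 0.58903219 -0.20327847  0.036     ]
[259.75002307 126.31058648] 23.43521051084577 None None
```

View pics/w6.png

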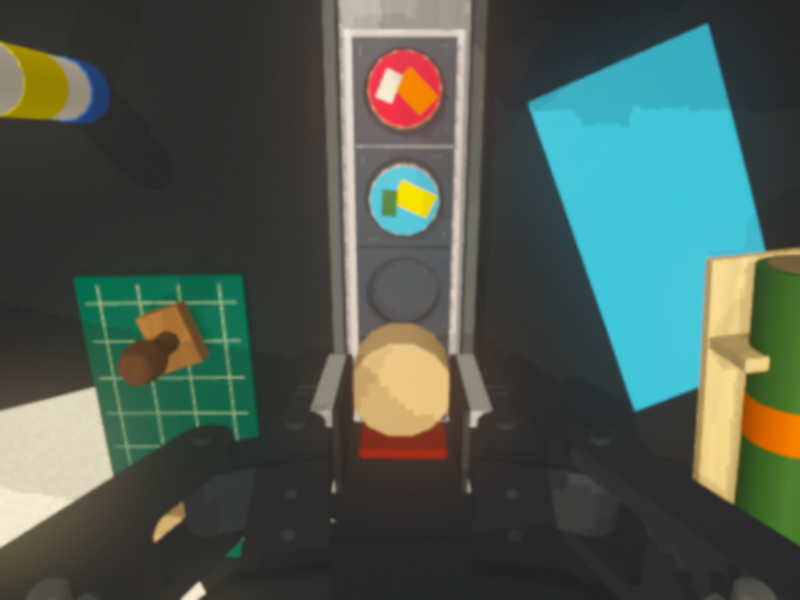

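The inner empty nest shows at (404,290), the blue puck at (404,200) and the red puck at (404,89). The held blank's top is at (401,387). I still need the mouth height.

```bash
python3 - <<'E'
from m import *
c=cal("wrist"); t=cal("top"); sc=cal("scene")
L=lambda n:{**c,"xyz":np.load(n)["xyz"],"R":np.load(n)["R"]}
w1,w2,w6=L("w1.npz"),L("w2.npz"),L("w6.npz"); s=.64
def T(a,p,b,q): return np.round(tri(a,np.array(p)*s,b,np.array(q)*s)[0],4), round(tri(a,np.array(p)*s,b,np.array(q)*s)[1],4)
print("red w6-scene",T(w6,(404,89),sc,(388,401)),"w6-top",T(w6,(404,89),t,(426,280)),"w6-w1",T(w6,(404,89),w1,(529,66)))
print("blue w6-scene",T(w6,(404.5,200),sc,(362,403.5)),"w6-top",T(w6,(404.5,200),t,(444,281)),"w6-w1",T(w6,(404.5,200),w1,(525.5,144)))
print("n1 w6-w1",T(w6,(404,290),w1,(517,216)),"w6-w2",T(w6,(404,290),w2,(707,67)))
# bright circle fit of blue face in scene & tops
im=cv2.imread("pics/scene0.png")[:,:,::-1]
print(blobs(im,(85,80,120),(105,255,255),8,(220,240,245,270)),blobs(im,(0,120,120),(8,255,255),8,(235,245,262,270)))
im=np.load("w6.npz")["im"]; g=cv2.cvtColor(im,cv2.COLOR_RGB2GRAY)
for nm,z in (("b",128),("r",57)): pass
for k,m in {"blue":(85,105),"red":(170,180)}.items(): print(k,blobs(im,(m[0],100,80),(m[1],255,255),150,(220,20,300,160)))
print("red2",blobs(im,(0,150,80),(6,255,255),150,(220,20,300,160)))
E
```

```text
red w6-scene (array([ 0.5934, -0.0583,  0.0541]), np.float64(0.0011)) w6-top (array([ 0.592 , -0.0595,  0.049 ]), np.float64(0.0052)) w6-w1 (array([ 0.5935, -0.0578,  0.0514]), np.float64(0.0005))
blue w6-scene (array([ 0.591 , -0.1044,  0.0519]), np.float64(0.0018)) w6-top (array([ 0.5908, -0.1069,  0.0369]), np.float64(0.0002)) w6-w1 (array([ 0.5907, -0.1049,  0.054 ]), np.float64(0.0004))
n1 w6-w1 (array([ 0.5881, -0.1521,  0.0388]), np.float64(0.0009)) w6-w2 (array([ 0.5879, -0.1504,  0.0433]), np.float64(0.0))
[(array([230.8, 255.4]), [226, 252, 11, 9, 48])] [(array([248.1, 257.9]), [243, 255, 11, 6, 29])]
blue [(array([256.2, 128.4]), [238, 107, 42, 44, 812])]
red [(array([257.3,  55.3]), [237, 33, 44, 47, 859])]
red2 [(array([263.4,  61.5]), [236, 35, 46, 46, 162])]
```

play_rows:
  deltas:
    - [-0.001,0.003,0.06,0,0,0,0.8]
    - [-0.001,0.003,0.12,0,0,0,0.8]
    - [-0.001,0.003,0.155,0,0,0,0.8]
    - [-0.001,0.003,0.165,0,0,0,0.8]
    - [-0.001,0.003,0.172,0,0,0,0.8]
    - [-0.001,0.003,0.176,0,0,0,0.8]
    - [-0.001,0.003,0.178,0,0,0,0.8]

```text
clock: 8.1
position: [0.5883, -0.151, 0.0362]
tool_rot: [3.141, 0.0, 1.508]
force: [-0.6, 1.2, 1.3]
grip_width: 0.0288
finger_force: 29.9
```

play_rows:
  deltas:
    - [0,0,0.003,0,0,0,0.8]
    - [0,0,0.006,0,0,0,0.8]
    - [0,0,0.008,0,0,0,0.8]

```text
clock: 8.4
position: [0.5887, -0.1509, 0.0335]
tool_rot: [3.14, -0.0, 1.508]
force: [-12.8, 5.3, 44.3]
grip_width: 0.0286
finger_force: 36.5
```

play_rows:
  deltas:
    - [0,0,-0.006,0,0,0,0.8]
    - [0.001,-0.002,-0.006,0,0,0,0.8]
    - [0.001,-0.002,-0.003,0,0,0,0.8]
    - [0.001,-0.002,0,0,0,0,0.8]

```text
clock: 8.8
position: [0.5878, -0.1502, 0.0333]
tool_rot: [3.14, -0.0, 1.508]
force: [-14.8, 5.3, 55.6]
grip_width: 0.0285
finger_force: 37.9
```

play_rows:
  deltas:
    - [0,0,-0.008,0,0,0,0.8]
    - [0,0,-0.012,0,0,0,0.8]
    - [0,0,-0.012,0,0,0,0.8]

```text
clock: 9.1
position: [0.5874, -0.1501, 0.0377]
tool_rot: [3.141, 0.0, 1.508]
force: [-0.2, 0.8, 1.0]
grip_width: 0.0291
finger_force: 29.8
```

```bash
python3 - <<'E'
from m import *
c=cal("wrist"); im=grab_frame("wrist"); o=observe(); print(o["clock"],o["position"],o["force"])
np.savez("w7.npz",im=im,xyz=c["xyz"],R=c["R"])
c6={**c,"xyz":np.load("w6.npz")["xyz"],"R":np.load("w6.npz")["R"]}; i6=np.load("w6.npz")["im"]
for i in (i6,im): print(blobs(i,(8,50,120),(25,170,255),800,(200,190,310,300)))
for k,i,cc in (("w6",i6,c6),("w7",im,c)):
  h=cv2.cvtColor(i,cv2.COLOR_RGB2HSV); m=((h[...,1]>110)&(h[...,2]>60)).astype(np.uint8); m[:, :215]=0; m[:,305:]=0; m[185:]=0
  m=cv2.morphologyEx(m,cv2.MORPH_CLOSE,np.ones((7,7)))
  for q in cv2.findContours(m,0,1)[0]:
    if cv2.contourArea(q)>300: (u,v),r=cv2.minEnclosingCircle(q); e=cv2.fitEllipse(cv2.convexHull(q)); print(k,np.round((u,v,r),1),np.round(e[0],1),np.round(e[1],1),onz(cc,*e[0],.053))
im2=im[100:300,150:370,::-1]; cv2.imwrite("pics/w7.png",cv2.resize(im2,(800,727))[:600])
sc=grab_frame("scene"); cv2.imwrite("pics/s2.png",cv2.resize(sc[200:300,170:330,::-1],(800,500),interpolation=cv2.INTER_CUBIC))
E
```

```text
9.15 [ 0.58733351 -0.14999042  0.03757305] [-0.82933308 -0.89147533  0.33921433]
[(array([256.3, 243.4]), [226, 207, 62, 73, 3854])]
[(array([256.3, 243.2]), [225, 206, 64, 75, 3997])]
w6 [258.5 128.3  21.5] [258.5 128.2] [42.3 42.6] [ 0.5904897  -0.10527521  0.053     ]
w6 [258.1  56.6  25.6] [258.5  56.4] [48.1 51.1] [ 0.59343037 -0.05732957  0.053     ]
w7 [255.6 149.6  33.5] [255.5 149.6] [66.3 66.7] [ 0.59025847 -0.10531904  0.053     ]
w7 [256.5  35.4  42.5] [256.2  34.6] [77.  85.6] [ 0.59358335 -0.05667059  0.053     ]
```

View pics/s2.png

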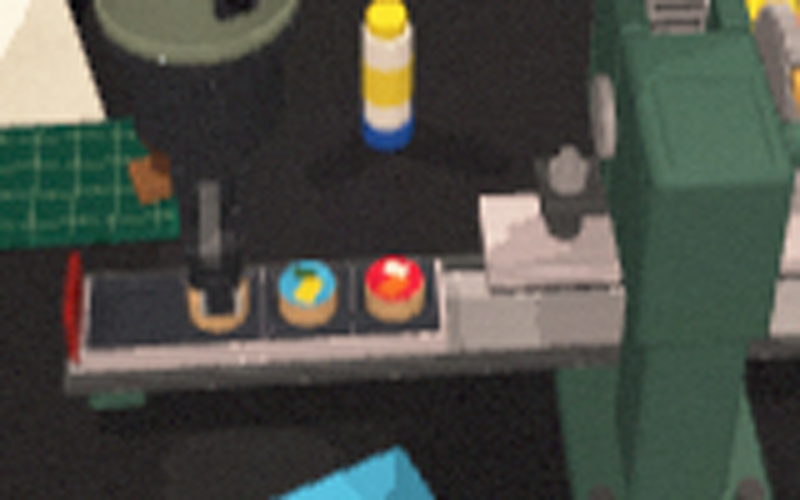

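The scene crop shows the held blank at x=218, with the blue puck at 307 and the red at 395, so the spacing along the row is right. The blank's lower edge, at row 333, is about at mouth level. I'll press it down lightly and feel for the pocket.

play_rows:
  deltas:
    - [0,0,0.004,0,0,0,0.8]
    - [0,0,0.006,0,0,0,0.8]
    - [0,0,0.0065,0,0,0,0.8]

```text
clock: 9.5
position: [0.5872, -0.15, 0.0343]
tool_rot: [-3.141, -0.0, 1.508]
force: [-1.4, -0.3, 1.8]
grip_width: 0.0291
finger_force: 30.0
```

play_rows:
  deltas:
    - [0.002,0,0,0,0,0,0.8]
    - [0.004,0,0,0,0,0,0.8]

```text
clock: 9.7
position: [0.5875, -0.1481, 0.0346]
tool_rot: [3.142, 0.0, 1.508]
force: [-0.5, -1.8, 0.7]
grip_width: 0.0288
finger_force: 29.9
```

play_rows:
  deltas:
    - [-0.004,-0.002,0,0,0,0,0.8]
    - [-0.004,-0.004,0,0,0,0,0.8]

```text
clock: 9.9
position: [0.5854, -0.1501, 0.0346]
tool_rot: [3.141, 0.0, 1.508]
force: [0.4, -0.6, -0.4]
grip_width: 0.0284
finger_force: 29.7
```

play_rows:
  deltas:
    - [-0.002,0.002,0,0,0,0,0.8]
    - [-0.004,0.004,0,0,0,0,0.8]
    - [-0.004,0.004,0.002,0,0,0,0.8]
    - [-0.004,0.004,0.003,0,0,0,0.8]

```text
clock: 10.3
position: [0.5875, -0.1519, 0.0338]
tool_rot: [3.141, -0.001, 1.508]
force: [-6.5, 4.3, 24.0]
grip_width: 0.0287
finger_force: 33.6
```

```bash
python3 - <<'E'
from h import *
o=observe(); print(o["force"],o["moment"])
print(o["moment"][0]/o["force"][2],-o["moment"][1]/o["force"][2])
E
```

```text
[-6.51236816  4.29516686 23.95939844] [ 0.9151355   1.49058065 -0.03599292]
0.03819526203108266 -0.06221277427725307
```

play_rows:
  deltas:
    - [0,0,-0.003,0,0,0,0.8]
    - [0,0.004,-0.003,0,0,0,0.8]
    - [0,0.006,-0.003,0,0,0,0.8]

```text
clock: 10.6
position: [0.5891, -0.1518, 0.0342]
tool_rot: [-3.139, -0.001, 1.508]
force: [-11.6, 2.1, 9.0]
grip_width: 0.0287
finger_force: 31.2
```

play_rows:
  deltas:
    - [0,-0.006,0,0,0,0,0.8]
    - [0,-0.01,0,0,0,0,0.8]

```text
clock: 10.8
position: [0.5854, -0.152, 0.0345]
tool_rot: [3.141, 0.0, 1.508]
force: [1.1, 0.6, -0.8]
grip_width: 0.0285
finger_force: 29.8
```

play_rows:
  deltas:
    - [0,-0.004,0,0,0,0,0.8]
    - [0,-0.006,0,0,0,0,0.8]

```text
clock: 11.0
position: [0.5844, -0.1518, 0.0352]
tool_rot: [3.137, 0.001, 1.509]
force: [12.4, -1.5, -2.3]
grip_width: 0.0285
finger_force: 29.8
```

Moving across x, the blank meets side walls at about 0.585 and 0.589, so it is already inside the pocket and touching the floor. I'll centre it and release.

play_rows:
  deltas:
    - [0.002,0.0055,0,0,0,0,0.8]
    - [0.002,0.0055,0.001,0,0,0,0.8]
    - [0.002,0.0055,0.001,0,0,0,0.6]
    - [0.002,0.0055,0.001,0,0,0,0.4]
    - [0.002,0.0055,0.001,0,0,0,0.4]
    - [0.002,0.0055,0.001,0,0,0,0.4]

```text
clock: 11.6
position: [0.5849, -0.1509, 0.034]
tool_rot: [-3.141, 0.0, 1.508]
force: [0.1, 1.0, 0.6]
grip_width: 0.0515
finger_force: 0.0
```

play_rows:
  deltas:
    - [0,0,-0.02,0,0,0,0.4]
    - [0,0,-0.08,0,0,0,0.4]
    - [0,0,-0.16,0,0,0,0.4]
    - [0,0,-0.18,0,0,0,0.4]
    - [0,0,-0.18,0,0,0,0.4]

```text
clock: 12.1
position: [0.586, -0.151, 0.1262]
tool_rot: [3.138, 0.0, 1.508]
force: [-0.3, -0.4, -0.7]
grip_width: 0.0511
finger_force: 0.0
```

```bash
python3 - <<'E'
from m import *
c=cal("wrist"); im=grab_frame("wrist"); o=observe(); print(o["clock"],o["position"],o["tool_rot"])
np.savez("w8.npz",im=im,xyz=c["xyz"],R=c["R"])
h=cv2.cvtColor(im,cv2.COLOR_RGB2HSV); m=((h[...,1]>60)&(h[...,2]>90)).astype(np.uint8); m[:, :215]=0; m[:,305:]=0
m=cv2.morphologyEx(m,cv2.MORPH_CLOSE,np.ones((5,5)))
for q in cv2.findContours(m,0,1)[0]:
    if cv2.contourArea(q)>300: e=cv2.fitEllipse(cv2.convexHull(q)); print(np.round(e[0],1),np.round(e[1],1),onz(c,*e[0],.058))
cv2.imwrite("pics/w8.png",cv2.resize(im[:,:,::-1],(800,600)))
E
```

```text
12.15 [ 0.58532372 -0.15071649  0.12474218] [ 3.14031813e+00 -2.07757578e-04  1.50861925e+00]
[256.3 280.8] [38.5 60.5] [ 0.58217801 -0.22674866  0.058     ]
[255.  190.2] [44.3 47.7] [ 0.58582429 -0.15058246  0.058     ]
[257.3 126.2] [43.8 46.6] [ 0.59033213 -0.103878    0.058     ]
[257.8  56.5] [49.6 52.2] [ 0.59340553 -0.05794131  0.058     ]
```

play_rows:
  deltas:
    - [-0.07,-0.06,0,0,0,0,0.4]
    - [-0.14,-0.12,0,0,0,0,0.4]
    - [-0.21,-0.18,0,0,0,0,0.4]
    - [-0.28,-0.24,0,0,0,0,0.4]
    - [-0.329,-0.288,0.02,0,0,0,0.4]
    - [-0.329,-0.288,0.06,0,0,0,0.4]
    - [-0.329,-0.288,0.06,0,0,0,0.4]

```text
clock: 12.85
position: [0.4292, -0.3057, 0.0918]
tool_rot: [-3.138, -0.002, 1.507]
force: [-0.4, 0.5, 1.1]
grip_width: 0.0515
finger_force: 0.0
```

```bash
python3 - <<'E'
from m import *
c=cal("wrist"); im=grab_frame("wrist"); o=observe(); print(o["clock"],o["position"],o["tool_rot"])
g=cv2.cvtColor(im,cv2.COLOR_RGB2GRAY); print(circ(g,*proj(c,(.432,-.3066,.025)),c["f"]*.016/.235,4), proj(c,(.432,-.3066,.025)))
for b in blobs(im,(8,50,120),(25,170,255),500): print(b,onz(c,*b[0],.025))
h=cv2.cvtColor(im,cv2.COLOR_RGB2HSV); u,v=proj(c,(.432,-.3066,.025)).astype(int); print(h[v-32:v+33:4,u].tolist())
E
```

```text
12.9 [ 0.43022414 -0.30551242  0.09286691] [-3.13887301e+00 -1.28796844e-03  1.50798233e+00]
(np.float32(258.875), np.float32(191.875), np.float32(22.850666)) [259.84115347 192.44490731]
(array([279. ,  20.2]), [255, 0, 47, 38, 746]) [ 0.45130078 -0.19129482  0.025     ]
(array([259.9, 191.3]), [239, 169, 43, 45, 1524]) [ 0.43209571 -0.30572309  0.025     ]
[[76, 146, 89], [75, 143, 89], [29, 85, 105], [19, 123, 149], [19, 117, 203], [19, 116, 203], [19, 117, 203], [19, 118, 204], [19, 119, 204], [19, 118, 204], [19, 117, 203], [19, 118, 204], [19, 118, 204], [19, 116, 198], [71, 108, 99], [72, 108, 99], [71, 109, 101]]
```

play_rows:
  deltas:
    - [-0.001,0.003,0.06,0,0,0,0.4]
    - [-0.001,0.003,0.12,0,0,0,0.4]
    - [-0.001,0.003,0.16,0,0,0,0.4]
    - [-0.001,0.003,0.176,0,0,0,0.4]
    - [-0.001,0.003,0.184,0,0,0,0.4]
    - [-0.001,0.003,0.184,0,0,0,0.4]

```text
clock: 13.5
position: [0.433, -0.3066, 0.0025]
tool_rot: [3.141, 0.0, 1.509]
force: [0.9, 0.8, 0.3]
grip_width: 0.0514
finger_force: 0.0
```

play_rows:
  deltas:
    - [0,0,0,0,0,0,0.5]
    - [0,0,0,0,0,0,0.6]
    - [0,0,0,0,0,0,0.7]
    - [0,0,0,0,0,0,0.8]
    - [0,0,0,0,0,0,0.8]
    - [0,0,0,0,0,0,0.8]

```text
clock: 14.1
position: [0.433, -0.3072, 0.0037]
tool_rot: [3.14, 0.001, 1.508]
force: [-5.7, 2.4, 29.6]
grip_width: 0.0173
finger_force: 14.8
```

play_rows:
  deltas:
    - [0,0,-0.02,0,0,0,0.8]
    - [0,0,-0.06,0,0,0,0.8]
    - [0,0,-0.12,0,0,0,0.8]
    - [0,0,-0.19,0,0,0,0.8]
    - [0,0,-0.25,0,0,0,0.8]
    - [0,0,-0.25,0,0,0,0.8]

```text
clock: 14.7
position: [0.434, -0.3077, 0.1309]
tool_rot: [3.136, 0.002, 1.508]
force: [0.8, 0.3, -0.4]
grip_width: 0.0172
finger_force: 0.0
```

```bash
python3 - <<'E'
from m import *
im=grab_frame("wrist"); o=observe(); print(o["clock"],o["position"],o["tool_rot"])
print(blobs(im,(8,50,120),(25,170,255),800,(200,190,310,300)))
E
python3 wp.py .432,-.3063,.126,1.508 .5836,-.197,.1,1.508
```

```text
14.75 [ 0.43352686 -0.3069951   0.12906656] [3.13815931e+00 1.05306424e-03 1.50865759e+00]
[]
.5836,-.197,.1,1.508 [0.237 0.289 0.052] [0. 0. 0.]
```

The fingertips slid over the blank's top because z was 2 mm too high. I'll open, check where the blank is, and grasp lower.

play_rows:
  deltas:
    - [0,0,0.04,0,0,0,0.4]
    - [0,0,0.07,0,0,0,0.4]
    - [0,0,0.07,0,0,0,0.4]
    - [0,0,0.07,0,0,0,0.4]

```text
clock: 15.15
position: [0.4322, -0.3067, 0.092]
tool_rot: [-3.141, -0.0, 1.508]
force: [-0.1, 0.1, 0.2]
grip_width: 0.0512
finger_force: 0.0
```

```bash
python3 - <<'E'
from m import *
c=cal("wrist"); im=grab_frame("wrist"); o=observe(); print(o["clock"],o["position"],o["tool_rot"])
for b in blobs(im,(8,50,120),(25,170,255),500): print(b,onz(c,*b[0],.025))
E
```

```text
15.2 [ 0.43247635 -0.3068703   0.09236081] [-3.14147406e+00  1.27202488e-04  1.50806522e+00]
(array([256.3, 190.1]), [235, 167, 43, 46, 1523]) [ 0.43271593 -0.30579978  0.025     ]
```

Blank 2 is undisturbed and centred, so I'll descend to TCP z ≈ −0.004.

play_rows:
  deltas:
    - [0.001,0,0.06,0,0,0,0.4]
    - [0.001,0,0.12,0,0,0,0.4]
    - [0.001,0,0.16,0,0,0,0.4]
    - [0.001,0,0.184,0,0,0,0.4]
    - [0.001,0,0.194,0,0,0,0.4]
    - [0.001,0,0.194,0,0,0,0.4]

```text
clock: 15.8
position: [0.4327, -0.3064, -0.0047]
tool_rot: [3.141, 0.0, 1.508]
force: [0.0, -1.0, 0.6]
grip_width: 0.0516
finger_force: 0.0
```

play_rows:
  deltas:
    - [0,0,0,0,0,0,0.5]
    - [0,0,0,0,0,0,0.6]
    - [0,0,0,0,0,0,0.7]
    - [0,0,0,0,0,0,0.8]
    - [0,0,0,0,0,0,0.8]
    - [0,0,0,0,0,0,0.8]

```text
clock: 16.4
position: [0.4331, -0.3064, -0.004]
tool_rot: [3.14, 0.0, 1.508]
force: [-1.7, 0.9, 10.6]
grip_width: 0.0307
finger_force: 28.8
```

play_rows:
  deltas:
    - [0,0,-0.02,0,0,0,0.8]
    - [0,0,-0.08,0,0,0,0.8]
    - [0,0,-0.17,0,0,0,0.8]
    - [0.04,0.05,-0.24,0,0,0,0.8]
    - [0.09,0.11,-0.24,0,0,0,0.8]
    - [0.14,0.17,-0.24,0,0,0,0.8]
    - [0.19,0.23,-0.24,0,0,0,0.8]
    - [0.237,0.288,-0.24,0,0,0,0.8]
    - [0.237,0.288,-0.24,0,0,0,0.8]
    - [0.237,0.288,-0.24,0,0,0,0.8]

```text
clock: 17.4
position: [0.5839, -0.1963, 0.1156]
tool_rot: [3.142, 0.0, 1.51]
force: [-1.0, -0.4, -0.2]
grip_width: 0.0298
finger_force: 29.8
```

```bash
python3 - <<'E'
from m import *
c=cal("wrist"); im=grab_frame("wrist"); o=observe(); print(o["clock"],o["position"],o["tool_rot"],o["finger_force"])
print(blobs(im,(8,50,120),(25,170,255),800,(200,190,310,300)))
g=cv2.cvtColor(im,cv2.COLOR_RGB2GRAY); u=proj(c,(.584,-.197,.046)); print(u,circ(g,*u,c["f"]*.01725/.24,4))
h=cv2.cvtColor(im,cv2.COLOR_RGB2HSV); m=((h[...,1]>60)&(h[...,2]>90)).astype(np.uint8); m[:, :215]=0; m[:,305:]=0; m[170:]=0
m=cv2.morphologyEx(m,cv2.MORPH_CLOSE,np.ones((5,5)))
for q in cv2.findContours(m,0,1)[0]:
    if cv2.contourArea(q)>300: e=cv2.fitEllipse(cv2.convexHull(q)); print(np.round(e[0],1),np.round(e[1],1),onz(c,*e[0],.058))
E
```

```text
17.45 [ 0.58323075 -0.19719604  0.11560192] [-3.14148209e+00  5.08351652e-04  1.50825033e+00] 29.805180430412292
[(array([256.3, 247.4]), [223, 209, 67, 76, 4079])]
[255.79674384 191.08816188] None
[254.3 132.6] [48.3 49.7] [ 0.58570457 -0.1522695   0.058     ]
[257.  57.] [47.9 52.5] [ 0.59032155 -0.10460577  0.058     ]
[257.2  -7.6] [38.4 42.8] [ 0.59266217 -0.06742312  0.058     ]
```

play_rows:
  deltas:
    - [-0.001,0,0.06,0,0,0,0.8]
    - [-0.001,0,0.12,0,0,0,0.8]
    - [-0.001,0,0.15,0,0,0,0.8]
    - [-0.001,0,0.154,0,0,0,0.8]
    - [-0.001,0,0.158,0,0,0,0.8]
    - [-0.001,0,0.16,0,0,0,0.8]

```text
clock: 18.05
position: [0.5841, -0.1978, 0.0361]
tool_rot: [3.14, 0.0, 1.508]
force: [-0.9, 0.4, 0.1]
grip_width: 0.0302
finger_force: 29.9
```

play_rows:
  deltas:
    - [0,0,0.003,0,0,0,0.8]
    - [0,0,0.006,0,0,0,0.8]
    - [0,0,0.009,0,0,0,0.8]

```text
clock: 18.35
position: [0.5838, -0.1973, 0.0308]
tool_rot: [3.141, 0.0, 1.508]
force: [0.5, -0.4, -0.2]
grip_width: 0.03
finger_force: 29.9
```

play_rows:
  deltas:
    - [0,0,0.002,0,0,0,0.8]
    - [0,0,0.003,0,0,0,0.8]
    - [0,0,0.003,0,0,0,0.8]

```text
clock: 18.65
position: [0.5836, -0.1973, 0.0291]
tool_rot: [-3.142, -0.0, 1.508]
force: [-1.2, 0.4, 2.0]
grip_width: 0.0305
finger_force: 30.2
```

play_rows:
  deltas:
    - [0,0,0.002,0,0,0,0.8]
    - [0,0,0.002,0,0,0,0.8]

```text
clock: 18.85
position: [0.5837, -0.1974, 0.0289]
tool_rot: [3.141, -0.0, 1.508]
force: [-6.2, 4.2, 18.1]
grip_width: 0.0304
finger_force: 31.5
```

play_rows:
  deltas:
    - [0,0,-0.001,0,0,0,0.8]
    - [0,0,-0.001,0,0,0,0.6]
    - [0,0,-0.001,0,0,0,0.4]
    - [0,0,-0.001,0,0,0,0.4]
    - [0,0,-0.02,0,0,0,0.4]
    - [0,0,-0.08,0,0,0,0.4]
    - [0,0,-0.16,0,0,0,0.4]
    - [0,0,-0.2,0,0,0,0.4]
    - [0,0,-0.2,0,0,0,0.4]

```text
clock: 19.75
position: [0.5851, -0.198, 0.1316]
tool_rot: [3.137, 0.001, 1.508]
force: [-0.3, -0.7, -0.4]
grip_width: 0.0511
finger_force: 0.0
```

```bash
python3 - <<'E'
from m import *
c=cal("wrist"); im=grab_frame("wrist"); o=observe(); print(o["clock"],o["position"],o["tool_rot"])
h=cv2.cvtColor(im,cv2.COLOR_RGB2HSV); m=((h[...,1]>60)&(h[...,2]>90)).astype(np.uint8); m[:, :215]=0; m[:,305:]=0
m=cv2.morphologyEx(m,cv2.MORPH_CLOSE,np.ones((5,5)))
for q in cv2.findContours(m,0,1)[0]:
    if cv2.contourArea(q)>300: e=cv2.fitEllipse(cv2.convexHull(q)); print(np.round(e[0],1),np.round(e[1],1),cv2.boundingRect(q),onz(c,*e[0],.058))
t=grab_frame("scene"); cv2.imwrite("pics/s3.png",cv2.resize(np.vstack([t[90:290,150:450],])[:,:,::-1],(800,533),interpolation=cv2.INTER_CUBIC))
E
```

```text
19.8 [ 0.5843809  -0.19753387  0.12981845] [3.13894646e+00 2.35899160e-04 1.50846612e+00]
[279.4 323.6] [31.2 51.2] (256, 304, 48, 34) [ 0.59848293 -0.32067352  0.058     ]
[254.  221.8] [ 57.2 119. ] (225, 164, 59, 70) [ 0.58248693 -0.22481084  0.058     ]
[252.1 128. ] [45.6 46.9] (229, 105, 47, 47) [ 0.58572034 -0.15248652  0.058     ]
[254.1  57.4] [45.2 49.6] (232, 33, 45, 50) [ 0.590146   -0.10484107  0.058     ]
[254.1  -8.7] [44.6 47.1] (234, 0, 42, 15) [ 0.59270892 -0.06407134  0.058     ]
```

View pics/s3.png

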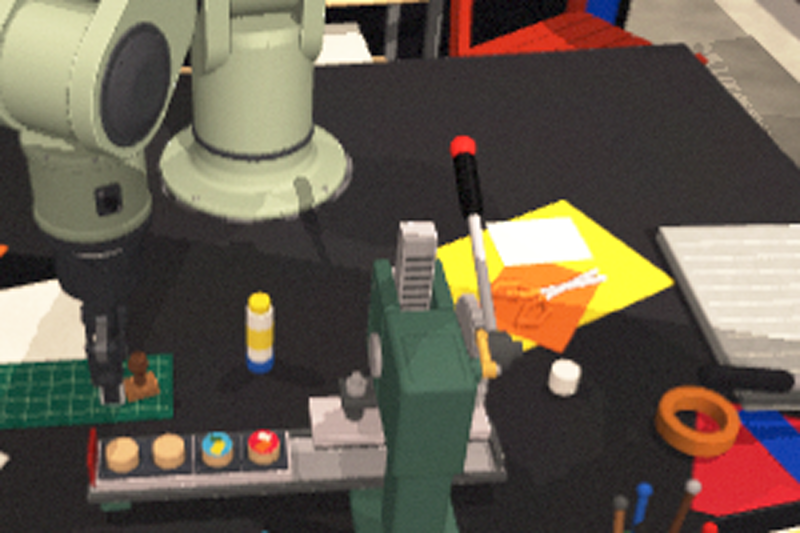

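The scene crop shows all four pucks seated alike at (123,455), (168,450), (217,447) and (263,445). The lever grip is at about (468,187) and its ball at (462,145). Next is the tray push, with shut fingers tilted so the gripper body and camera trail behind and clear the press.

play_rows:
  deltas:
    - [-0.06,0,0,0,0.06,0,0.6]
    - [-0.12,0,0,0,0.12,0,0.8]
    - [-0.174,0,0,0,0.18,0,1]
    - [-0.174,0,0.05,0,0.208,0,1]
    - [-0.174,0,0.12,0,0.208,0,1]
    - [-0.174,0,0.18,0,0.208,0,1]
    - [-0.174,0,0.216,0,0.208,0,1]
    - [-0.174,0,0.216,0,0.208,0,1]

```text
clock: 20.65
position: [0.577, -0.2831, 0.0174]
tool_rot: [-3.137, -0.438, 1.507]
force: [-0.4, 0.6, -0.4]
grip_width: 0.0
finger_force: 0.0
```

```bash
python3 - <<'E'
from m import *
c=cal("wrist"); im=grab_frame("wrist"); o=observe(); print(o["clock"],o["position"],o["tool_rot"],o["grip_width"],o["qpos"][6])
for b in blobs(im,(0,150,80),(8,255,255),60)+blobs(im,(172,150,80),(180,255,255),60): print(b,onz(c,*b[0],.05))
print(proj(c,o["position"]))
E
```

```text
20.7 [ 0.57787712 -0.28365079  0.01945468] [-3.1397834  -0.43640756  1.50795726] -4.08244428702321e-05 0.9691472680497515
(array([259.2, 103.4]), [209, 84, 101, 41, 3716]) [ 0.58220137 -0.22700206  0.05      ]
[257.40190628 227.61714898]
```

play_rows:
  deltas:
    - [0.018,0,0.0085,0,0,0,1]
    - [0.036,0,0.017,0,0,0,1]
    - [0.054,0,0.0255,0,0,0,1]
    - [0.072,0,0.034,0,0,0,1]
    - [0.09,0,0.0425,0,0,0,1]
    - [0.109,0,0.051,0,0,0,1]
    - [0.127,0,0.0595,0,0,0,1]
    - [0.145,0,0.068,0,0,0,1]
    - [0.163,0,0.0765,0,0,0,1]
    - [0.181,0,0.085,0,0,0,1]

```text
clock: 21.7
position: [0.5846, -0.1837, 0.0198]
tool_rot: [3.141, -0.435, 1.508]
force: [2.0, -3.0, 2.0]
grip_width: -0.0
finger_force: 1.5
```

```bash
python3 - <<'E'
from m import *
c=cal("wrist"); im=grab_frame("wrist"); o=observe(); print(o["clock"],o["position"],o["force"])
for b in blobs(im,(0,150,80),(8,255,255),60)+blobs(im,(172,150,80),(180,255,255),60): print(b,onz(c,*b[0],.05))
E
```

```text
21.75 [ 0.58480545 -0.18149508  0.01980001] [ 0.94861568  2.61000475 -0.92496641]
(array([256.8, 217. ]), [203, 210, 107, 16, 1566]) [ 0.58542375 -0.18040596  0.05      ]
```

play_rows:
  deltas:
    - [0.018,0,0.0085,0,0,0,1]
    - [0.036,0,0.017,0,0,0,1]
    - [0.054,0,0.0255,0,0,0,1]
    - [0.072,0,0.034,0,0,0,1]
    - [0.09,0,0.0425,0,0,0,1]
    - [0.109,0,0.051,0,0,0,1]
    - [0.127,0,0.0595,0,0,0,1]
    - [0.145,0,0.068,0,0,0,1]
    - [0.163,0,0.0765,0,0,0,1]
    - [0.181,0,0.085,0,0,0,1]

```text
clock: 22.75
position: [0.5908, -0.0838, 0.0194]
tool_rot: [3.142, -0.436, 1.508]
force: [1.9, -2.2, 0.8]
grip_width: 0.0001
finger_force: 1.5
```

play_rows:
  deltas:
    - [0.018,0,0.0085,0,0,0,1]
    - [0.036,0,0.017,0,0,0,1]
    - [0.047,0,0.0225,0,0,0,1]
    - [0.058,0,0.0275,0,0,0,1]

```text
clock: 23.15
position: [0.5926, -0.052, 0.0191]
tool_rot: [-3.141, -0.436, 1.508]
force: [1.1, -3.1, 2.2]
grip_width: -0.0
finger_force: 1.4
```

Now I'll creep forward until I feel the stop.

play_rows:
  deltas:
    - [0.007,0,0.0034,0,0,0,1]
    - [0.014,0,0.0068,0,0,0,1]
    - [0.018,0,0.0085,0,0,0,1]
    - [0.022,0,0.0102,0,0,0,1]

```text
clock: 23.55
position: [0.5934, -0.0406, 0.0191]
tool_rot: [-3.141, -0.435, 1.508]
force: [1.0, -2.4, -0.2]
grip_width: -0.0003
finger_force: 1.3
```

play_rows:
  deltas:
    - [0.0036,0,0.0017,0,0,0,1]
    - [0.007,0,0.0034,0,0,0,1]
    - [0.009,0,0.0042,0,0,0,1]

```text
clock: 23.85
position: [0.5937, -0.0354, 0.0191]
tool_rot: [-3.141, -0.436, 1.508]
force: [0.7, -2.6, -0.9]
grip_width: 0.0
finger_force: 1.3
```

play_rows:
  deltas:
    - [0.0036,0,0.0017,0,0,0,1]
    - [0.0054,0,0.0025,0,0,0,1]

```text
clock: 24.05
position: [0.5939, -0.0324, 0.0191]
tool_rot: [-3.141, -0.436, 1.508]
force: [0.7, -2.3, -0.5]
grip_width: -0.0001
finger_force: 1.3
```

play_rows:
  deltas:
    - [0.0036,0,0.0017,0,0,0,1]
    - [0.0054,0,0.0025,0,0,0,1]

```text
clock: 24.25
position: [0.5941, -0.0294, 0.0191]
tool_rot: [-3.142, -0.436, 1.509]
force: [0.4, -2.1, -0.4]
grip_width: -0.0002
finger_force: 1.3
```

play_rows:
  deltas:
    - [0.0036,0,0.0017,0,0,0,1]
    - [0.0054,0,0.0025,0,0,0,1]

```text
clock: 24.45
position: [0.5943, -0.0264, 0.0192]
tool_rot: [-3.142, -0.436, 1.509]
force: [0.8, -2.8, -1.7]
grip_width: -0.0003
finger_force: 1.3
```

play_rows:
  deltas:
    - [0.0036,0,0.0017,0,0,0,1]
    - [0.0054,0,0.0025,0,0,0,1]

```text
clock: 24.65
position: [0.5945, -0.0256, 0.019]
tool_rot: [3.141, -0.433, 1.507]
force: [-2.5, -16.2, 2.1]
grip_width: 0.0004
finger_force: 7.7
```

play_rows:
  deltas:
    - [0.0036,0,0.0017,0,0,0,1]
    - [0.0054,0,0.0025,0,0,0,1]

```text
clock: 24.85
position: [0.5946, -0.0254, 0.019]
tool_rot: [3.14, -0.43, 1.505]
force: [-6.8, -27.9, 7.2]
grip_width: 0.0
finger_force: 14.3
```

play_rows:
  deltas:
    - [0.0036,0,0.0017,0,0,0,1]
    - [0.0054,0,0.0025,0,0,0,1]

```text
clock: 25.05
position: [0.5947, -0.0253, 0.0188]
tool_rot: [3.14, -0.426, 1.503]
force: [-9.9, -41.0, 12.6]
grip_width: 0.0001
finger_force: 20.9
```

The tray is home against its stop: 41 N in y with no further movement. I'll retreat and rise above everything, and measure the lever again from the stored and new views.

play_rows:
  deltas:
    - [-0.05,0,-0.024,0,0,0,1]
    - [-0.11,0,-0.05,0,0,0,1]
    - [-0.154,0,-0.072,0,0,0,1]
    - [-0.12,0,-0.15,0,0,0,1]
    - [-0.08,0,-0.24,0,0,0,1]
    - [-0.04,0,-0.32,0,0,0,1]
    - [0,0,-0.41,0,0,0,1]
    - [0.05,0,-0.5,0,0,0,1]
    - [0.1,0,-0.6,0,0,0,1]
    - [0.167,0,-0.761,0,0,0,1]

```text
clock: 26.05
position: [0.5892, -0.0997, 0.3572]
tool_rot: [-3.141, -0.436, 1.51]
force: [0.8, -0.5, 0.2]
grip_width: 0.0003
finger_force: 0.0
```

play_rows:
  deltas:
    - [0,0,0,0,-0.07,0,1]
    - [0,0,0,0,-0.14,0,1]
    - [0,0,0,0,-0.208,0,1]
    - [0,0,0,0,-0.208,0,1]
    - [0,0,0,0,-0.208,0,1]

```text
clock: 26.55
position: [0.5896, -0.0988, 0.3548]
tool_rot: [-3.141, -0.001, 1.512]
force: [-0.0, -0.9, 0.9]
grip_width: 0.0002
finger_force: 0.0
```

```bash
python3 - <<'E'
from m import *
t=cal("top"); s=cal("scene"); ti=grab_frame("top"); si=grab_frame("scene"); o=observe(); print(o["clock"],o["position"],o["tool_rot"])
print("top ball",[b for b in blobs(ti,(0,120,80),(8,255,255),20,(190,180,240,230))])
print("scene ball",[b for b in blobs(si,(0,150,80),(8,255,255),20,(310,130,340,165))])
h=cv2.cvtColor(si,cv2.COLOR_RGB2HSV)
b,_=tri(t,(207.1,208),s,(323.3,144.5)); print(b)
for p in ((.441,.162,.293),(.487,.1594,.2715)): print(proj(s,p),proj(t,p))
# pasted pucks / tab after push
print("tab scene",blobs(si,(0,150,60),(8,255,255),10,(170,230,330,300)),blobs(si,(172,150,60),(180,255,255),10,(170,230,330,300)))
E
```

```text
26.65 [ 0.58933898 -0.1013354   0.35478985] [-3.14105373e+00 -1.02150458e-03  1.50738104e+00]
top ball [(array([207., 208.]), [202, 203, 11, 11, 87])]
scene ball [(array([323.1, 144.3]), [319, 141, 10, 8, 61])]
[0.44057614 0.16226691 0.2953837 ]
[323.21997206 145.3481064 ] [207.32116192 207.99297614]
[325.93864708 161.84046904] [209.11467927 195.42732471]
tab scene [(array([261.2, 256.1]), [260, 247, 4, 21, 54])] []
```

play_rows:
  deltas:
    - [0,-0.09,-0.06,0,0,0,1]
    - [0.02,-0.18,-0.11,0,0,0,1]
    - [0.1,-0.238,-0.13,0,0,0,1]
    - [0.19,-0.238,-0.13,0,0,0,1]
    - [0.28,-0.238,-0.13,0,0,0,1]
    - [0.37,-0.238,-0.13,0,0,0,1]
    - [0.45,-0.238,-0.11,0,0,0,1]
    - [0.506,-0.238,-0.09,0,0,0,1]
    - [0.506,-0.238,-0.07,0,0,0,1]
    - [0.506,-0.238,-0.07,0,0,0,1]

```text
clock: 27.65
position: [0.4864, 0.1579, 0.3886]
tool_rot: [-3.139, 0.001, 1.507]
force: [0.5, -1.2, 0.4]
grip_width: 0.0002
finger_force: 0.0
```

```bash
python3 - <<'E'
from m import *
c=cal("wrist"); im=grab_frame("wrist"); o=observe(); print(o["clock"],o["position"],o["tool_rot"])
print([b for b in blobs(im,(0,150,80),(8,255,255),100)],proj(c,(.4406,.1622,.2945)))
h=cv2.cvtColor(im,cv2.COLOR_RGB2HSV)
for p in ((.4865,.1595,.274),): u,v=proj(c,p); print(u,v); print(h[int(v)-30:int(v)+31:5,int(u),2].tolist(),h[int(v),int(u)-40:int(u)+41:5,2].tolist())
E
```

```text
27.7 [0.4867733  0.15740613 0.38957112] [-3.14043720e+00  5.24752022e-04  1.50590160e+00]
[(array([496.4,  56.7]), [477, 50, 35, 14, 119]), (array([200.2, 178.6]), [184, 162, 32, 34, 847])] [199.52285934 179.77763256]
255.90405432102273 173.59212138514383
[41, 41, 40, 42, 28, 30, 38, 30, 26, 43, 42, 42, 41] [60, 44, 42, 43, 42, 41, 41, 41, 38, 37, 37, 34, 36, 35, 36, 185, 179]
```

play_rows:
  deltas:
    - [0.004,0,0.06,0,0,0,1]
    - [0.004,0,0.12,0,0,0,1]
    - [0.004,0,0.17,0,0,0,1]
    - [0.004,0,0.2,0,0,0,1]
    - [0.004,0,0.22,0,0,0,1]
    - [0.004,0,0.23,0,0,0,1]
    - [0.004,0,0.23,0,0,0,1]

```text
clock: 28.4
position: [0.4871, 0.1605, 0.2751]
tool_rot: [3.141, -0.0, 1.507]
force: [0.5, 0.3, -0.3]
grip_width: 0.0001
finger_force: 0.0
```

play_rows:
  deltas:
    - [0,0,0.004,0,0,0,1]
    - [0,0,0.008,0,0,0,1]
    - [0,0,0.008,0,0,0,1]

```text
clock: 28.7
position: [0.4869, 0.1611, 0.271]
tool_rot: [3.141, -0.0, 1.508]
force: [0.3, -1.0, 0.1]
grip_width: 0.0001
finger_force: 0.0
```

play_rows:
  deltas:
    - [0,0,0.004,0,0,0,1]
    - [0,0,0.008,0,0,0,1]
    - [0,0,0.008,0,0,0,1]

```text
clock: 29.0
position: [0.4867, 0.1611, 0.2666]
tool_rot: [-3.141, 0.0, 1.508]
force: [-0.4, 0.1, -0.4]
grip_width: -0.0
finger_force: 0.0
```

play_rows:
  deltas:
    - [0,0,0.004,0,0,0,1]
    - [0,0,0.008,0,0,0,1]
    - [0,0,0.008,0,0,0,1]

```text
clock: 29.3
position: [0.4869, 0.1612, 0.263]
tool_rot: [3.141, -0.0, 1.508]
force: [-2.2, 0.1, 6.6]
grip_width: -0.0002
finger_force: 2.7
```

play_rows:
  deltas:
    - [0,0,0.004,0,0,0,1]
    - [0,0,0.008,0,0,0,1]
    - [0,0,0.008,0,0,0,1]

```text
clock: 29.6
position: [0.4871, 0.1613, 0.2594]
tool_rot: [3.141, -0.001, 1.508]
force: [-2.4, 0.7, 13.9]
grip_width: 0.0001
finger_force: 5.7
```

Contact with the grip came at TCP z ≈ 0.2655. A drop of 0.132 m from there should give 0.785 rad, i.e. TCP z ≈ 0.133.

play_rows:
  deltas:
    - [0,0,0.01,0,0,0,1]
    - [0,0,0.02,0,0,0,1]
    - [0,0,0.03,0,0,0,1]
    - [0,0,0.04,0,0,0,1]
    - [0,0,0.05,0,0,0,1]
    - [0,0,0.06,0,0,0,1]
    - [0,0,0.07,0,0,0,1]
    - [0,0,0.08,0,0,0,1]

```text
clock: 30.4
position: [0.487, 0.1613, 0.219]
tool_rot: [3.141, -0.0, 1.509]
force: [-5.6, 0.9, 10.9]
grip_width: -0.0005
finger_force: 4.9
```

play_rows:
  deltas:
    - [0,0,0.01,0,0,0,1]
    - [0,0,0.02,0,0,0,1]
    - [0,0,0.03,0,0,0,1]
    - [0,0,0.04,0,0,0,1]
    - [0,0,0.05,0,0,0,1]
    - [0,0,0.06,0,0,0,1]
    - [0,0,0.07,0,0,0,1]
    - [0,0,0.08,0,0,0,1]

```text
clock: 31.2
position: [0.4864, 0.1614, 0.1788]
tool_rot: [-3.141, -0.0, 1.509]
force: [-5.6, 1.0, 10.2]
grip_width: -0.0004
finger_force: 5.3
```

```bash
python3 - <<'E'
from m import *
t=cal("top"); s=cal("scene"); ti=grab_frame("top"); si=grab_frame("scene"); w=cal("wrist"); wi=grab_frame("wrist"); o=observe(); print(o["clock"],o["position"],o["force"])
def ballpos(th): 
    a=np.radians(25)-th; xp=.040-.226*np.cos(a); z=.2945-.226*np.sin(np.radians(25))+.226*np.sin(a)
    return np.array([.601+xp*.998+.075*.063,.077-xp*.063+.075*.998,z])
for th in (0,.45,.5,.55,.6): print(th,proj(s,ballpos(th)),proj(w,ballpos(th)))
print(blobs(si,(0,150,80),(8,255,255),15,(290,130,360,230)))
print(blobs(wi,(0,150,80),(8,255,255),100))
E
```

```text
31.35 [0.48640254 0.16135288 0.17879522] [-6.30345107  1.0381399   9.6218446 ]
0 [323.39250977 144.90993152] [ 37.78442286 452.98190144]
0.45 [317.93645125 170.24600645] [121.06394913 244.18602057]
0.5 [317.54900278 173.51476591] [130.33869447 234.68120306]
0.55 [317.20464462 176.85189459] [139.5124543 226.3191301]
0.6 [316.90313153 180.25199784] [148.58690414 218.92388956]
[(array([316.5, 171.7]), [313, 169, 8, 8, 37])]
[(array([126.6, 234. ]), [105, 209, 45, 51, 1677])]
```

The ball puts the lever at about 0.49 rad (second click), which matches the model. On to the third.

play_rows:
  deltas:
    - [0,0,0.01,0,0,0,1]
    - [0,0,0.02,0,0,0,1]
    - [0,0,0.03,0,0,0,1]
    - [0,0,0.04,0,0,0,1]
    - [0,0,0.05,0,0,0,1]
    - [0,0,0.058,0,0,0,1]
    - [0,0,0.064,0,0,0,1]
    - [0,0,0.07,0,0,0,1]
    - [0,0,0.076,0,0,0,1]
    - [0,0,0.082,0,0,0,1]

```text
clock: 32.35
position: [0.4881, 0.1615, 0.1386]
tool_rot: [3.139, -0.001, 1.508]
force: [3.0, 0.1, 15.2]
grip_width: -0.0001
finger_force: 6.6
```

```bash
python3 - <<'E'
from m import *
s=cal("scene"); si=grab_frame("scene"); w=cal("wrist"); wi=grab_frame("wrist"); o=observe(); print(o["clock"],o["position"],o["force"],o["finger_force"])
def ballpos(th): 
    a=np.radians(25)-th; xp=.040-.226*np.cos(a); z=.2945-.226*np.sin(np.radians(25))+.226*np.sin(a)
    return np.array([.601+xp*.998+.075*.063,.077-xp*.063+.075*.998,z])
for th in (.65,.7,.75,.8,.85): print(th,proj(s,ballpos(th)),proj(w,ballpos(th)))
print(blobs(si,(0,150,80),(8,255,255),15,(290,130,360,230)))
print(blobs(wi,(0,150,80),(8,255,255),100))
E
```

```text
32.45 [0.48816041 0.16152513 0.13850169] [ 1.67613298  0.09132557 13.78090392] 6.280960589647293
0.65 [316.64421174 183.70988214] [131.15722494 240.9334017 ]
0.7 [316.42763107 187.2205399 ] [143.46373232 232.11577845]
0.75 [316.25313656 190.77913362] [155.28385382 224.38121377]
0.8 [316.12047958 194.38097951] [166.69136126 217.56120389]
0.85 [316.02941838 198.02153066] [177.74777873 211.52057035]
[]
[(array([153.9, 222. ]), [136, 200, 40, 46, 1247])]
```

play_rows:
  deltas:
    - [0,0,0.005,0,0,0,1]
    - [0,0,0.009,0,0,0,1]
    - [0,0,0.009,0,0,0,1]
    - [0,0,0.009,0,0,0,1]
    - [0,0,0.009,0,0,0,1]
    - [0,0,0.009,0,0,0,1]
    - [0,0,0.009,0,0,0,1]

```text
clock: 33.15
position: [0.4891, 0.1615, 0.1348]
tool_rot: [3.137, -0.002, 1.508]
force: [4.5, -0.9, 19.7]
grip_width: -0.0001
finger_force: 8.3
```

```bash
python3 - <<'E'
from m import *
w=cal("wrist"); wi=grab_frame("wrist"); o=observe(); print(o["clock"],o["position"],o["force"],o["finger_force"])
def ballpos(th): 
    a=np.radians(25)-th; xp=.040-.226*np.cos(a); z=.2945-.226*np.sin(np.radians(25))+.226*np.sin(a)
    return np.array([.601+xp*.998+.075*.063,.077-xp*.063+.075*.998,z])
b=[b for b in blobs(wi,(0,150,80),(8,255,255),500)]; print(b)
T=np.linspace(.5,1,101); e=[np.linalg.norm(proj(w,ballpos(t))-b[0][0]) for t in T]; th=T[int(np.argmin(e))]; print(th,min(e))
if .72<th<.85 and o["force"][2]>5: print(job_done())
E
```

```text
33.2 [0.48911475 0.16149048 0.13477994] [ 3.54651135 -0.67692408 19.18493721] 8.264492154121399
[(array([155.6, 221.5]), [138, 200, 41, 46, 1230])]
0.77 2.7178447586355774
the job is handed in; nothing more can be done
None
```

I handed the job in at 33.2 s of the 72 s allowed: both blanks are seated, the tray is home against its stop, and the lever is held at its third click (about 0.77 rad by the wrist camera, 19 N on the grip); the platen's force on the pucks I could not measure.

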